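# Fit a retaining ring over the chopper wheel

### The arm

A 6-joint arm with a two-finger parallel gripper is mounted at the origin on a cart in front of the work surface, level with it; the furniture and walls round the work are solid. World frame = base frame: x ahead of the robot, y to its left, z up, the work surface at z = 0. Lengths are in m, angles in degrees, forces in N, time in s.
With the tool pointing down it reaches from about 0.225 to 0.875 m from the base axis. Payload 3.4 kg.
Tool frame: the origin (TCP) lies between the finger pads; the fingertips stand 22 mm ahead of it and the grasp point (between the pads) lies 3 mm ahead of it; z points along the fingers, x is the direction in which the jaws open and shut, and the axes are right-handed (so a half turn about z gives the same grasp; the last joint's range is limited). The gripper opens to 85 mm and grips with 20 to 120 N. Pads are 22 mm wide; open, the fingers measure 114 mm over their backs; the gripper's body (76 mm by 85 mm) begins 54 mm behind the grasp point. The pads swing forward as they close: fully open they stand 13 mm farther back than shut.
Start: joints at [-83.537, 15.808, 86.224, -0, 77.962, -6.933], TCP at [0.133, -0.559, 0.226] pointing down, gripper open.
Joint ranges: [-165.64, 165.64], [-43.16, 119.46], [12.63, 154.43], [-67.54, 247.53], [6.08, 155.33], [-154.97, 154.97]. Speed limits (degrees/s): [147.25, 147.25, 180, 180, 180, 180].

### API

Orientations are given as [roll, pitch, yaw] about the fixed x, y, z axes, in that order (R = Rz(yaw) Ry(pitch) Rx(roll)).
In Python, from station import robot, cams gives the robot as it stands.
- The arm moves only by the tool servo_tool, never from a script. Its argument "increments" is a list of rows, each a list of 7 numbers: the shift along the world's x, y, z in mm, then the turn, a rotation vector about the world's x, y, z in rad, then the gripper command: -1 is fully open, 1 is shut, values between are in proportion. A call has 1 to 8 rows; each row is the pose to reach, as a shift and turn from the pose measured when the call began; what a row does not reach only later rows make up. A row lasts 1/10 s, in which the tool goes at most 50 mm and 8.59 degrees, less where a joint would pass 70% of its speed; a pose out of reach is approached as far as the arm can. A call with a gripper value outside its range is refused whole. The fingers move at their own pace and stop on an object; "force" is the grip in N (left out, the last holds). Time passes only in rows, so rows that repeat a pose let the fingers close. It gives the time, the measured TCP pose, the force and the opening at its end, in the units of the state.
- robot.state(): the state, without advancing time (a new reading comes with each control period).
- cams.capture(name): name is "scene" or "top" or "wrist"; returns (picture, depth): 384x512x3 uint8, red, green, blue; 384x512 float32, m along the optical axis (not along the pixel's ray), 0 where there is no reading.
- cams.camera_info(name): a dict with "intrinsics" (3x3 intrinsics, pixels), "rvec" (rotation vector, rad) and "tvec" (3), from world to camera coordinates, as OpenCV has them; the wrist camera has in their place "mount" (4x4, takes a point from camera to tool coordinates, whose origin is the TCP and whose axes are the tool frame's). Camera axes: x right, y down, z forward; pixel columns grow to the right and rows downward; lengths in m; the calibration is good to about 2 mm. A picture is of the moment at which its call begins: read the wrist's pose just before it. camera_info takes no time and is no camera call.
- robot.job_done(): hands the job in, once; it reports no verdict.
The state is a dict: "t": time; "joint_pos": joint angles; "joint_vel": joint speeds; "joint_torque": joint torques, N m; "eef_pos": TCP position; "tcp_rot": TCP orientation; "contact_force": force on the tool from outside, world axes, zero at the start; "moment": the same for the moment, N m; "grip_width": opening from 0.0 (shut) to 1.0 (fully open).
Only numpy, scipy, OpenCV 4.12 (cv2) and the standard library are available. Lean on these libraries where they do the work, as an engineer would, in place of code of your own. Each camera call takes 0.05 s, during which the arm holds its last target. There are 200 camera calls.

### The job

Fit the retaining ring that lies on the round pad onto the spindle of the chopper wheel: take the pliers from their stand, put their pins in the notches of the ring's lugs, spread the ring with them and carry it over, slide it down the spindle, lugs upward, and press the sprung wheel down with it until the ring snaps into the groove and holds the wheel down. Handle the ring only with the pliers and never press on the wheel or spindle harder than 20 N. Afterwards hang the pliers back in their stand as they were, and leave the other things on the table where they are.

Things in the scene. Friction and masses are not known exactly. Their poses are not given: they have to be found in the camera images.
- ring: External retaining ring, dark steel, flat: a C 41 mm across, 6 mm thick, two lugs at its gap rising 10 mm above its underside. Origin: bore centre, underside; z up; lugs towards -x, springy back at x = +18 mm (the halves swing about it). Four inner teeth, 9 mm from the origin when closed; spread to the pliers' stop, they clear a 24 mm shaft centred anywhere from x = -2 to +2 mm. 50 g. Starts on the pad.
- lug_gap (a point): Point on the ring midway between the lugs' notches, at the lugs' top (ring frame x -22, z +10 mm). Each lug has an upright notch facing the other lug: 9 mm wide along x, open above and below, floor at y +-9.5 mm, lips beside it at y +-5.5 mm (ring closed). Spreading draws the lugs about 3 mm towards the ring's +x, so on the pins the ring shifts 3 mm towards -x, and back when it closes.
- ring_left (a joint): Swing of the ring's +y half, rad: 0 closed (sprung shut, about 2 N at the lug), about 0.25 with the pliers at their stop in it (5 N), 0.35 at most.
- ring_right (a joint): The same for the ring's -y half.
- pliers: External retaining-ring pliers standing in the stand, handles up, pins down; symmetric. Origin: pivot centre; z up; handles and jaws at +-y. Cross-bar 16 x 48 (y) x 8 mm at the pivot, underside 4 mm below the origin, rests on the stand. Squeezing the handles along y spreads the jaws (they do not cross); a spring (about 8 N a handle) opens the handles again. 0.18 kg, varies.
- pliers_grip (a point): Point between the handles' two rubber grips, 55 mm above the pivot: round bars 16 mm thick, 22 mm long, axes along x, at +-y, 58 mm over their outsides at rest, 38 mm at the built-in stop. Squeezed to 55 mm the pins have spread by only 4 mm in all. Reaching the stop with the ring on takes about 16 N a handle; 35 to 40 N holds the tool firmly there.
- pliers_pins (a point): Point between the pin ends at the stop, 78 mm below the pivot. Pins: 5 mm thick, 9 mm long, under a foot 9 mm square whose underside is the step that pushes on the lugs. At rest: ends 80 mm and step corners 72 mm below the pivot, 11 mm over the outsides at the ends, 14 mm at 8 mm higher. At the stop: upright, 39 mm over the outsides, ends 78 and steps 69 mm below the pivot.
- pliers_left (a joint): Swing of each plier lever, rad: 0 at rest (jaws together), 0.19 at the stop (jaws spread).
- housing: Aluminium bearing block 80x80 mm, 22 mm high, boss to 24 mm, fixed. Origin: centre of its underside, on the axis of the upright steel spindle; z up. Spindle, from the top: conical nose 10 mm long (12 to 22 mm across), land 22 mm across and 12 mm long, then the ring's groove, 17 mm across. Wheel below: plain disc 72 mm across, 10 mm thick, on a spring.
- wheel_nominal (a point): On the spindle axis, 48 mm above the housing's origin: nominal height of the free wheel's top. Spindle and wheel together may stand up to 10 mm higher or lower (not reported: feel for it). The spindle ends 26 mm above the wheel's free top; the groove's upper edge is 4.2 mm above it, so a ring lying on the wheel meets the groove only once it has pushed the wheel down 1.8 mm or more.
- wheel (a joint): Wheel pushed down on its spring, m: 0 free, 0.004 at its hard stop. 3 N start it, 7 N at 1.8 mm, 11 N at the stop. The ring in its groove holds it down at about 0.0018.
- stand: Grey block 50 x 66 (y) mm, 82 mm high, fixed, with an upright slot 18 (x) by 30 mm (y) in its top, 76 mm deep. Origin: centre of its underside; z up. The pliers hang in it, pins down, cross-bar lying on its top along y, pivot 86 mm above the origin.
- pad: Low round grey pad, fixed, 80 mm across at the foot; flat top 24 mm above the table and 68 mm across, with a stub 15 mm across and 5 mm high, round which the ring lies. Origin: centre of its underside; z up.
- fork_clamp: Bystander: black slotted table clamp, lying flat, 62x28x10 mm; not to be disturbed. Origin: about the middle of its underside.
- lens_tube: Bystander: black threaded tube, 30x30x30 mm; not to be disturbed. Origin: about the middle of its underside.
- cell_block: Bystander: black block with wells, 45x74x18 mm; not to be disturbed. Origin: about the middle of its underside.
- tape: Bystander: roll of black tape, 57x57x19 mm; not to be disturbed. Origin: about the middle of its underside.
- tin: Bystander: round tin, 66x66x27 mm; not to be disturbed. Origin: about the middle of its underside.
- post_holder: Bystander: black post holder on a square base, 50x54x51 mm; not to be disturbed. Origin: about the middle of its underside.
There are look-alikes about, which are no part of the job. What is shaped like the pad but blue is not meant.

How it is judged (in metres and radians):
On the way, in this order (a step that is already met when the one before it is completed fails the run):
1. the ring is spread on the pliers and lifted off the pad (value of joint each of ring_left, ring_right above 0.12 rad and contact force between pliers and ring above 0.5 N and z of ring in the frame of pad above 0.036 m), for 0.1 s.
2. the ring, still spread, is round the spindle and presses the wheel down (value of joint each of ring_left, ring_right above 0.12 rad and horizontal distance between ring and housing below 0.01 m and z of ring in the frame of housing below 0.066 m and value of joint wheel above 0.001 m), for 0.05 s.
At the end, for the whole second after the job is handed in: Ring closed (0.08 rad a half), flat (0.1 rad), within 5 mm of the spindle axis, in the groove so that it holds the wheel down by over 1 mm; pliers at rest upright (0.2 rad) in the stand, pivot within 12 mm of its middle and 78 to 92 mm above its foot (value of joint each of ring_left, ring_right below 0.08 rad and value of joint wheel above 0.001 m and horizontal distance between ring and housing below 0.005 m and angle between ring's own z axis and vertical below 0.1 rad and horizontal distance between pliers and stand below 0.012 m and z of pliers in the frame of stand between 0.078 and 0.092 m and angle between pliers's own z axis and vertical below 0.2 rad and linear speed of each of pliers, ring below 0.02 m/s); the robot touches nothing.
It fails at once if the ring presses on the wheel with more than 20 N (contact force between ring and wheel above 20 N).
It fails at once if the pliers press on the spindle or wheel with more than 20 N (contact force between pliers and spindle above 20 N).
It fails at once if the gripper touches the ring (contact force between the fingers and ring above 1 N).
It fails at once if a bystander is moved by more than 2 cm (distance of any of fork_clamp, lens_tube, cell_block, tape, tin, post_holder from where it was at the start of the episode above 0.02 m).
It also fails if it takes over 56 s, if anything falls off the work surface, if the arm or the gripper's body presses on something with over 40 N, if the wrist force passes 120 N, or if a joint passes its speed limit or range.

## Working session

There is one attempt and no reset: what is moved stays moved. The work goes in short steps, Python scripts to look and compute and a tool call to move; the robot and the scene stay as the last step left them, time stands still between calls to the robot, and variables do not carry over. Pictures are saved under pics/ and viewed, about 8 in all and at most 12, crops included, and the job is handed in when it is done.

Besides the shell and the picture viewer there is one more tool, called after "Request:" as a command line: name --pt "numbers of a row" for each row, then --argument value for the rest. servo_tool: Moves the arm, as the interface text tells. Its arguments: {"type":"object","properties":{"increments":{"type":"array","items":{"type":"array","items":{"type":"number"}}},"force":{"type":"number"}},"required":["increments"]}

```bash
mkdir -p pics; ls; cat > h.py <<'E'
import numpy as np, cv2
from station import robot, cams
from scipy.spatial.transform import Rotation as R
def info(n):
    i=cams.camera_info(n);K=np.array(i["intrinsics"],float)
    if "mount" in i:
        s=robot.state();M=np.array(i["mount"],float)
        T=np.eye(4);T[:3,:3]=R.from_euler('xyz',s["tcp_rot"],degrees=True).as_matrix();T[:3,3]=s["eef_pos"]
        T=T@M; return K,T[:3,:3],T[:3,3]
    r=cv2.Rodrigues(np.array(i["rvec"],float))[0];return K,r.T,-r.T@np.array(i["tvec"],float).ravel()
def cap(n):
    c=info(n);p,d=cams.capture(n);return p,d,c
def pts(d,c):
    K,Rw,o=c;v,u=np.indices(d.shape)
    P=np.stack([(u-K[0,2])/K[0,0]*d,(v-K[1,2])/K[1,1]*d,d],-1)@Rw.T+o
    P[d==0]=np.nan;return P
def ray(u,v,z,c):
    K,Rw,o=c;r=Rw@np.array([(u-K[0,2])/K[0,0],(v-K[1,2])/K[1,1],1]);return o+r*(z-o[2])/r[2]
def save(n,p): cv2.imwrite('pics/'+n,p[...,::-1])
E
python3 - <<'E'
from h import *
for n in("scene","top"):
    p,d,c=cap(n);print(n,c[2]);np.savez(n+'.npz',p=p,d=d,K=c[0],R=c[1],o=c[2])
    save(n+'.png',p)
    if n=="top": save('top2.png',cv2.resize(p,(800,600)))
print(robot.state())
E
```

```text
pics
scene [-0.13415315  0.48528916  0.7512852 ]
top [0.28750311 0.01046135 1.50024923]
{'t': 0.1, 'joint_pos': array([-8.35377845e+01,  1.58438552e+01,  8.62891069e+01,  3.88313669e-04,
        7.79640609e+01, -6.93465361e+00]), 'joint_vel': array([ 0.02328159, -0.15291934, -0.22329502,  0.05530072,  0.00511955,
       -0.07736236]), 'joint_torque': array([ 1.05165054e-03, -4.17701018e+01, -2.46404564e+01, -1.80082120e-04,
        5.80557593e-03,  1.05473569e-05]), 'eef_pos': array([ 0.13314652, -0.55885588,  0.22481974]), 'tcp_rot': array([-1.79987909e+02,  9.62673888e-02, -7.66032020e+01]), 'contact_force': array([-0.47447063, -0.20400881, -0.40866076]), 'moment': array([-0.02003534,  0.03183938,  0.01111566]), 'grip_width': 0.9987699534426175}
```

View pics/top2.png

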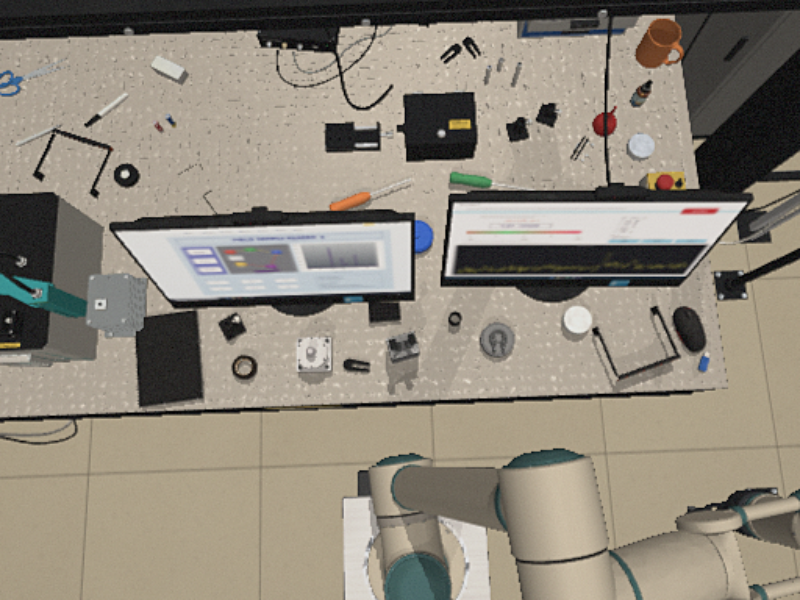

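View pics/scene.png

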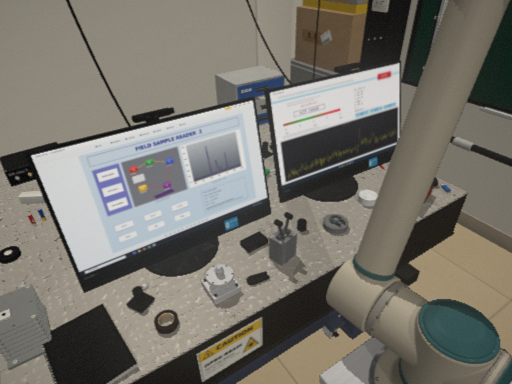

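The top view shows the housing at (314,354), the stand with pliers at (403,346), the pad with ring at (497,341) and the tin at (577,320), in 800x600 pixels. All of them are in front of the monitors. In the scene view the same things are at (222,282), (283,245) and (335,223).

```bash
python3 - <<'E'
from h import *
f=np.load('top.npz');c=(f['K'],f['R'],f['o']);P=pts(f['d'],c)
s=1/1.5625
for n,(u,v) in dict(housing=(314,354),stand=(403,346),pad=(497,341),tin=(577,320)).items():
    print(n,[ray(u*s,v*s,z,c).round(3) for z in (0.0,0.024,0.08)])
    a=P[int(v*s)-26:int(v*s)+27,int(u*s)-26:int(u*s)+27]
    for lo,hi in((.012,.03),(.03,.06),(.06,.1),(.1,.2)):
        q=a[(a[...,2]>lo)&(a[...,2]<hi)]
        if len(q): print('  ',lo,len(q),np.median(q,0).round(3),q.min(0).round(3),q.max(0).round(3))
# monitor extent
a=P[...,:];m=(a[...,2]>.15)&(a[...,0]>.25);q=a[m];print('monitor min x',np.nanmin(q[:,0]),np.nanpercentile(q[:,0],[1,5]),np.nanmax(q[:,2]))
E
```

```text
housing [array([0.476, 0.217, 0.   ]), array([0.473, 0.214, 0.024]), array([0.466, 0.206, 0.08 ])]
   0.012 185 [0.452 0.192 0.023] [0.395 0.125 0.012] [0.575 0.299 0.03 ]
   0.03 269 [0.473 0.213 0.055] [0.439 0.18  0.03 ] [0.507 0.25  0.06 ]
   0.06 60 [0.471 0.214 0.067] [0.446 0.184 0.06 ] [0.506 0.248 0.086]
stand [array([0.486, 0.007, 0.   ]), array([0.483, 0.007, 0.024]), array([0.476, 0.007, 0.08 ])]
   0.012 176 [0.563 0.048 0.019] [ 0.418 -0.021  0.012] [0.585 0.107 0.028]
   0.03 20 [0.455 0.002 0.049] [ 0.447 -0.028  0.034] [0.476 0.04  0.06 ]
   0.06 205 [0.469 0.008 0.083] [ 0.446 -0.027  0.062] [0.509 0.045 0.1  ]
   0.1 73 [0.478 0.    0.144] [ 0.462 -0.02   0.101] [0.492 0.037 0.153]
pad [array([ 0.49 , -0.215,  0.   ]), array([ 0.486, -0.211,  0.024]), array([ 0.479, -0.203,  0.08 ])]
   0.012 315 [ 0.491 -0.209  0.025] [ 0.399 -0.287  0.012] [ 0.556 -0.119  0.03 ]
   0.03 81 [ 0.493 -0.212  0.033] [ 0.457 -0.248  0.03 ] [ 0.555 -0.12   0.039]
tin [array([ 0.532, -0.408,  0.   ]), array([ 0.528, -0.402,  0.024]), array([ 0.519, -0.386,  0.08 ])]
   0.012 284 [ 0.542 -0.391  0.024] [ 0.437 -0.462  0.012] [ 0.612 -0.313  0.03 ]
   0.03 132 [ 0.521 -0.41   0.033] [ 0.432 -0.465  0.03 ] [ 0.56  -0.369  0.045]
   0.06 118 [ 0.597 -0.389  0.092] [ 0.591 -0.482  0.081] [ 0.604 -0.297  0.1  ]
   0.1 196 [ 0.603 -0.384  0.114] [ 0.596 -0.477  0.1  ] [ 0.609 -0.292  0.136]
monitor min x 0.2500800045856037 [0.46697243 0.55653907] 0.8693605290930208
```

Request:
servo_tool --pt "35 35 10 0 0 0 -1" --pt "70 70 20 0 0 0 -1" --pt "105 105 30 0 0 0 -1" --pt "140 140 35 0 0 0 -1" --pt "175 175 35 0 0 0 -1" --pt "210 210 35 0 0 0 -1" --pt "245 245 35 0 0 0 -1" --pt "280 280 35 0 0 0 -1" --force 40

```text
t: 0.9
eef_pos: [0.4141, -0.277, 0.2596]
tcp_rot: [-180.0, 0.1, -76.6]
contact_force: [0.7, -0.7, 0.0]
grip_width: 1.0
```

```bash
python3 - <<'E'
from h import *
i=cams.camera_info("wrist");print(np.array(i["mount"]).round(3),np.array(i["intrinsics"]).round(1))
s=robot.state();print(s["t"],s["eef_pos"],s["tcp_rot"])
E
```

```text
[[ 1.     0.    -0.001 -0.001]
 [ 0.     0.945  0.326 -0.084]
 [ 0.001 -0.326  0.945 -0.148]
 [ 0.     0.     0.     1.   ]] [[312.9   0.  254. ]
 [  0.  312.9 195.1]
 [  0.    0.    1. ]]
0.9 [ 0.41407115 -0.27702696  0.25962286] [-1.79999031e+02  1.04800071e-01 -7.66095693e+01]
```

```bash
python3 - <<'E'
from h import *
for n in('top','scene'):
    f=np.load(n+'.npz');P=pts(f['d'],(f['K'],f['R'],f['o'])).reshape(-1,3)
    for z in np.arange(.05,.5,.05):
        q=P[(abs(P[:,2]-z)<.025)&(P[:,0]>.4)&(abs(P[:,1])<.35)&(P[:,0]<.9)]
        if len(q)>20: print(n,z.round(2),len(q),np.percentile(q[:,0],[2,10,50]).round(3))
p,d,c=cap('wrist');np.savez('w1.npz',p=p,d=d,K=c[0],R=c[1],o=c[2]);save('w1.png',p)
E
```

```text
top 0.05 944 [0.442 0.454 0.497]
top 0.1 1158 [0.457 0.472 0.584]
top 0.15 1351 [0.477 0.587 0.596]
top 0.2 1441 [0.597 0.6   0.609]
top 0.25 1607 [0.609 0.612 0.621]
top 0.3 1774 [0.621 0.624 0.632]
top 0.35 2006 [0.633 0.636 0.644]
top 0.4 3301 [0.645 0.648 0.671]
top 0.45 340 [0.653 0.655 0.664]
scene 0.05 1113 [0.439 0.447 0.465]
scene 0.1 3035 [0.458 0.48  0.584]
scene 0.15 3390 [0.477 0.587 0.595]
scene 0.2 3478 [0.597 0.6   0.607]
scene 0.25 3689 [0.609 0.611 0.619]
scene 0.3 3933 [0.621 0.623 0.63 ]
scene 0.35 4192 [0.632 0.635 0.642]
scene 0.4 4257 [0.644 0.647 0.653]
scene 0.45 377 [0.651 0.653 0.656]
```

View pics/w1.png

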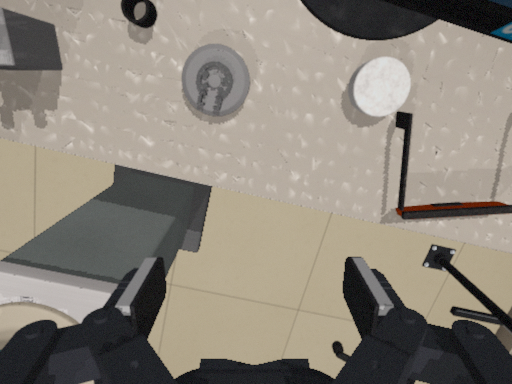

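The wrist view shows the pad at (215,80) with the ring on it, lugs at about (208,103) towards the robot. The tin is at (381,87) and the lens tube at (140,10). Going closer over the pad.

Request:
servo_tool --pt "20 20 -25 0 0 -0.08 -1" --pt "40 40 -50 0 0 -0.16 -1" --pt "60 55 -80 0 0 -0.234 -1" --pt "68 65 -110 0 0 -0.234 -1" --pt "68 65 -110 0 0 -0.234 -1"

```text
t: 1.45
eef_pos: [0.4852, -0.2029, 0.1455]
tcp_rot: [180.0, 0.7, -89.6]
contact_force: [-0.1, -0.5, -0.0]
grip_width: 1.001
```

```bash
python3 - <<'E'
from h import *
p,d,c=cap('wrist');np.savez('w2.npz',p=p,d=d,K=c[0],R=c[1],o=c[2]);s=robot.state();print(s["t"],s["eef_pos"],s["tcp_rot"])
save('w2.png',np.ascontiguousarray(cv2.resize(p[90:290,130:390],(780,600),interpolation=cv2.INTER_CUBIC)))
P=pts(d,c);m=(P[...,2]>.0325)&(P[...,2]<.045)&(abs(P[...,0]-.487)<.04)&(abs(P[...,1]+.212)<.04)
n,l,st,ce=cv2.connectedComponentsWithStats(m.astype('uint8'))
for i in range(1,n):
    if st[i,4]>8: print(st[i],np.median(P[l==i],0).round(4))
m=(P[...,2]>.021)&(P[...,2]<.027)&(abs(P[...,0]-.487)<.05)&(abs(P[...,1]+.212)<.05);print(np.median(P[m],0))
E
```

```text
1.5 [ 0.48604572 -0.20460622  0.14780843] [-179.84460382    0.5467376   -89.59907553]
[249 197  10  16  90] [ 0.4706 -0.1989  0.0335]
[270 198  10  16  88] [ 0.47   -0.2202  0.0335]
[ 0.49821063 -0.21065641  0.02337569]
```

View pics/w2.png

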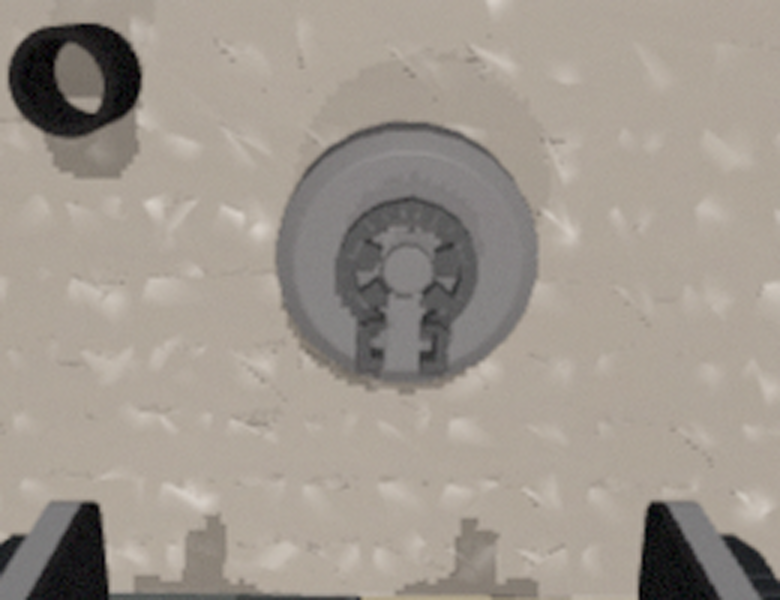

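The crop shows the ring round the stub, which is at crop (408,270). The notches are at about (375,350) and (432,348), with the lugs towards the robot and almost no yaw. The arm was still moving, so I'll measure again now that it has settled, with no view needed.

```bash
cat >> h.py <<'E'
def lugs(P,x,y,lo=.0325,hi=.045):
    m=(P[...,2]>lo)&(P[...,2]<hi)&(abs(P[...,0]-x)<.04)&(abs(P[...,1]-y)<.04)
    n,l,st,ce=cv2.connectedComponentsWithStats(m.astype('uint8'))
    return [(st[i],np.mean(P[l==i],0).round(4),P[l==i].min(0).round(4),P[l==i].max(0).round(4)) for i in range(1,n) if st[i,4]>20]
E
python3 - <<'E'
from h import *
for k in range(3):
    p,d,c=cap('wrist');s=robot.state();print(s["t"],s["eef_pos"],s["tcp_rot"])
    P=pts(d,c)
    for q in lugs(P,.487,-.212): print(*q)
np.savez('w2.npz',p=p,d=d,K=c[0],R=c[1],o=c[2])
# stub: bright circle at z .029, pad rim circle
g=cv2.cvtColor(p,cv2.COLOR_RGB2GRAY)
ci=cv2.HoughCircles(cv2.resize(g[120:250,190:340],None,fx=4,fy=4,interpolation=cv2.INTER_CUBIC),cv2.HOUGH_GRADIENT,1,30,param1=80,param2=20,minRadius=25,maxRadius=45)
print(ci)
if ci is not None:
    for a in ci[0][:3]: print(ray(190+a[0]/4-.4,120+a[1]/4-.4,.029,c).round(4))
save('w3.png',np.ascontiguousarray(cv2.resize(p[120:250,190:340],(600,520),interpolation=cv2.INTER_CUBIC)))
E
```

```text
1.55 [ 0.48703537 -0.20589812  0.14952357] [-179.65022537    0.41660498  -89.65320793]
[247 197  10  17  89] [ 0.4704 -0.2     0.0336] [ 0.463  -0.2045  0.0326] [ 0.4783 -0.1964  0.0349]
[268 198  10  17  89] [ 0.4698 -0.2201  0.0335] [ 0.4622 -0.2233  0.0325] [ 0.4773 -0.2154  0.0349]
1.6 [ 0.48763662 -0.20660333  0.15058619] [-179.52109424    0.34055027  -89.69673376]
[246 198   9  16  84] [ 0.4712 -0.1997  0.0335] [ 0.4634 -0.2042  0.0325] [ 0.4782 -0.197   0.0346]
[266 199  10  16  93] [ 0.4701 -0.22    0.0336] [ 0.4627 -0.2233  0.0325] [ 0.4775 -0.2152  0.0348]
1.65 [ 0.4879572  -0.20701326  0.15119742] [-179.4406124     0.29835332  -89.73152173]
[245 199   9  16  85] [ 0.4706 -0.1995  0.0336] [ 0.4629 -0.2042  0.0325] [ 0.4783 -0.1969  0.0354]
[265 199  10  17  93] [ 0.4694 -0.2199  0.0334] [ 0.4621 -0.2233  0.0325] [ 0.4776 -0.2151  0.0346]
None
```

View pics/w3.png

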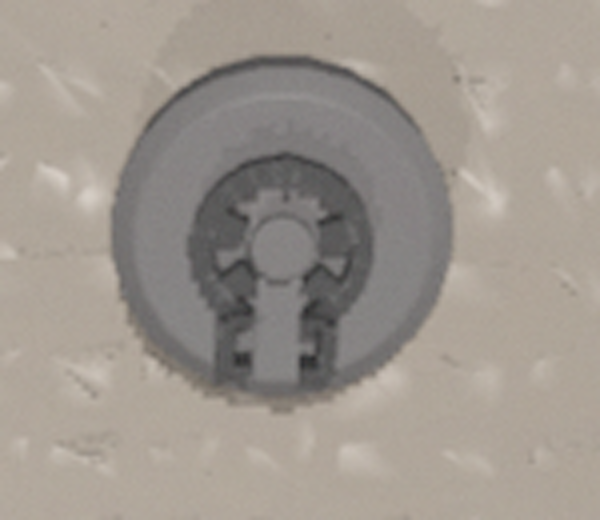

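The lugs straddle crop (275,358) symmetrically. The midpoint between the notches comes out at (0.470, -0.2097) with a ring yaw of about -2.8°. Next, the stand.

Request:
servo_tool --pt "0 20 45 0 0 0 -1" --pt "0 60 85 0 0 0 -1" --pt "-4 105 115 0 0 0 -1" --pt "-8 150 119 0 0 0 -1" --pt "-8 190 119 0 0 0 -1" --pt "-8 211 119 0 0 0 -1" --pt "-8 211 119 0 0 0 -1" --pt "-8 211 119 0 0 0 -1"

```text
t: 2.45
eef_pos: [0.4803, 0.0031, 0.2717]
tcp_rot: [-179.3, 0.2, -89.7]
contact_force: [-0.1, 0.8, -0.4]
grip_width: 0.999
```

```bash
python3 - <<'E'
from h import *
f=np.load('w2.npz');print('stub',ray(260.4,181.6,.029,(f['K'],f['R'],f['o'])))
p,d,c=cap('wrist')
p,d,c=cap('wrist');s=robot.state();print(s["t"],s["eef_pos"],s["tcp_rot"])
np.savez('w4.npz',p=p,d=d,K=c[0],R=c[1],o=c[2])
P=pts(d,c)
for q in lugs(P,.478,.005,.140,.16): print('grip',*q)
for q in lugs(P,.478,.005,.085,.1): print('bar',*q)
m=(abs(P[...,2]-.082)<.003)&(abs(P[...,0]-.478)<.05)&(abs(P[...,1]-.005)<.06)
print('stand top',P[m].min(0),P[m].max(0),np.median(P[m],0))
q=P[m][:,:2].astype('float32');r=cv2.minAreaRect(q);print(r)
save('w4.png',np.ascontiguousarray(cv2.resize(p[80:290,130:390],(740,600),interpolation=cv2.INTER_CUBIC)))
E
```

```text
stub [ 0.49282945 -0.21069253  0.029     ]
2.55 [0.4802308  0.00253378 0.27098052] [-179.35465469    0.2391852   -89.82557923]
grip [260 170  19  25 364] [ 0.4838 -0.0096  0.1438] [ 0.4716 -0.0183  0.1401] [ 0.4947 -0.0014  0.1468]
grip [215 180  20  25 355] [0.4742 0.0311 0.1437] [0.4618 0.0228 0.1401] [0.4849 0.0404 0.1468]
bar [226 161  44  21 433] [0.4811 0.0117 0.0916] [ 0.4694 -0.012   0.0851] [0.4908 0.0349 0.1   ]
stand top [ 0.44989319 -0.02632746  0.0790458 ] [0.50943471 0.04744724 0.08481926] [0.48976205 0.01106974 0.08142176]
((0.47805073857307434, 0.010807231068611145), (0.050012342631816864, 0.06611097604036331), 13.132242202758789)
```

View pics/w4.png

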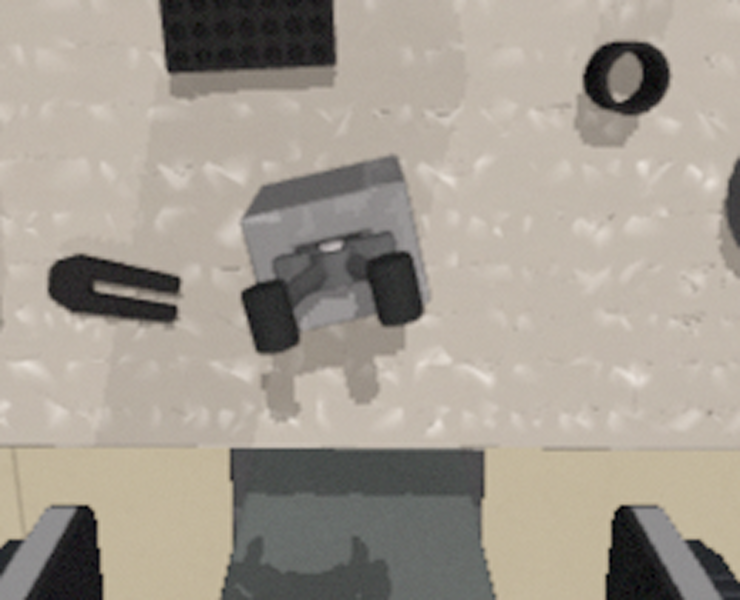

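The grips are at crop (270,315) and (395,288), the cross-bar lies along the stand, and the stand yaw is +13.1°. Grip midpoint is (0.4788, 0.0108) and stand centre (0.478, 0.0108), so they agree. Descending to grasp.

Request:
servo_tool --pt "-1.5 8.5 -20 -0.011 -0.004 0.12 -1" --pt "-1.5 8.5 -50 -0.011 -0.004 0.229 -1" --pt "-1.5 8.5 -80 -0.011 -0.004 0.229 -1" --pt "-1.5 8.5 -110 -0.011 -0.004 0.229 -1" --pt "-1.5 8.5 -129 -0.011 -0.004 0.229 -1" --pt "-1.5 8.5 -129 -0.011 -0.004 0.229 -1" --pt "-1.5 8.5 -129 -0.011 -0.004 0.229 -1" --pt "-1.5 8.5 -129 -0.011 -0.004 0.229 -1" --force 40

```text
t: 3.35
eef_pos: [0.48, 0.0103, 0.1433]
tcp_rot: [-179.1, -0.5, -76.8]
contact_force: [-1.2, 0.9, 0.4]
grip_width: 0.999
```

Request:
servo_tool --pt "-1 0.5 -1 0.005 0.017 0 -1" --pt "-1 0.5 -1 0.005 0.017 0 -0.1" --pt "-1 0.5 -1 0.005 0.017 0 -0.2" --pt "-1 0.5 -1 0.005 0.017 0 -0.2" --pt "-1 0.5 -1 0.005 0.017 0 -0.2" --pt "-1 0.5 -1 0.005 0.017 0 -0.2" --pt "-1 0.5 -1 0.005 0.017 0 -0.2"

```text
t: 4.05
eef_pos: [0.4789, 0.0108, 0.1423]
tcp_rot: [-179.9, 0.0, -76.8]
contact_force: [0.1, -0.6, 0.5]
grip_width: 0.599
```

Request:
servo_tool --pt "0 0 0 0 0 0 -0.2"

```text
t: 4.15
eef_pos: [0.4789, 0.0109, 0.1422]
tcp_rot: [-180.0, 0.0, -76.7]
contact_force: [-0.2, -0.2, -0.2]
grip_width: 0.599
```

Request:
servo_tool --pt "0 0 0 0 0 0 -0.29" --pt "0 0 0 0 0 0 -0.29" --pt "0 0 15 0 0 0 -0.29" --pt "0 0 40 0 0 0 -0.29" --pt "0 0 70 0 0 0 -0.29" --pt "0 0 95 0 0 0 -0.29" --pt "0 0 110 0 0 0 -0.29" --pt "0 0 110 0 0 0 -0.29"

```text
t: 4.95
eef_pos: [0.4804, 0.0107, 0.2545]
tcp_rot: [-179.7, -0.1, -76.7]
contact_force: [0.3, 0.2, -1.1]
grip_width: 0.643
```

Request:
servo_tool --pt "0 0 0 0 0 0 -0.29" --pt "0 0 0 0 0 0 -0.29"

```text
t: 5.15
eef_pos: [0.4799, 0.0108, 0.2536]
tcp_rot: [-179.7, -0.0, -76.7]
contact_force: [-0.1, 0.1, -0.5]
grip_width: 0.645
```

```bash
python3 - <<'E'
from h import *
s=robot.state();print(s["t"],s["eef_pos"],s["contact_force"])
p,d,c=cap('wrist');np.savez('w5.npz',p=p,d=d,K=c[0],R=c[1],o=c[2]);save('w5.png',np.hstack([p[:,100:420],cams.capture('scene')[0][:,150:470]]))
E
```

```text
5.15 [0.47987994 0.01075697 0.25358361] [-0.07155081  0.10835761 -0.51069638]
```

View pics/w5.png

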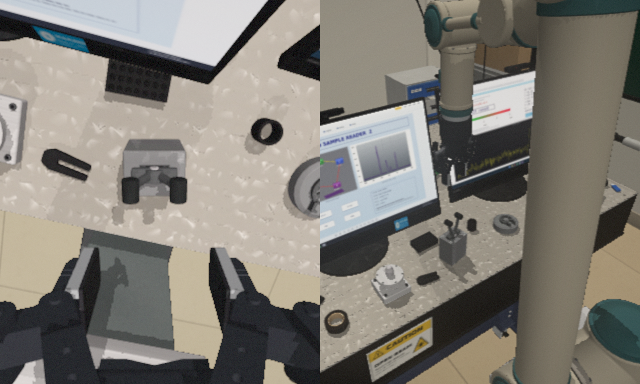

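The wrist view shows the pliers still in the stand: the fingers were too wide at -0.29. I'll measure the real pad gap from the depth images.

```bash
python3 - <<'E'
from h import *
M=np.array(cams.camera_info('wrist')["mount"])
for n in('w4','w5'):
    f=np.load(n+'.npz');P=pts(f['d'],(f['K'],np.eye(3),np.zeros(3)))@M[:3,:3].T+M[:3,3]
    for z in range(-20,26,5):
        q=P[(abs(P[...,2]-z/1000)<.0025)&(abs(P[...,1])<.012)&(abs(P[...,0])<.07)]
        if len(q)>5:
            l=q[q[:,0]<0,0];r=q[q[:,0]>0,0]
            if len(l) and len(r):print(n,z,len(q),'inner',l.max().round(4),r.min().round(4),'y',q[:,1].min().round(4))
E
```

```text
w4 -20 244 inner -0.0428 0.0417 y -0.0112
w5 -20 446 inner -0.0278 0.0266 y -0.012
w5 -15 332 inner -0.0277 0.0267 y -0.0119
w5 -10 78 inner -0.0279 0.0268 y -0.0104
```

```bash
python3 - <<'E'
from h import *
M=np.array(cams.camera_info('wrist')["mount"])
for n in('w4','w5'):
    f=np.load(n+'.npz');P=pts(f['d'],(f['K'],np.eye(3),np.zeros(3)))@M[:3,:3].T+M[:3,3]
    m=(abs(P[...,0])<.07)&(abs(P[...,1])<.03)&(P[...,2]<.06)&(P[...,2]>-.06)
    q=P[m]; print(n,len(q),np.percentile(q[:,2],[50,90,99,100]).round(4))
    h=np.histogram(q[:,2],bins=np.arange(-.06,.0601,.01));print(h[0])
    v,u=np.where(m);print(u.min(),u.max(),v.min(),v.max())
    for x,y in ((95,285),(90,330),(75,260),(80,310)):
        print((x+100,y),P[y,x+100].round(4),f['d'][y,x+100])
    # project tool point
    for X in ([-.027,0,0],[-.027,0,.022],[-.027,0,-.02]):
        c=M[:3,:3].T@(np.array(X)-M[:3,3]);print(X,(f['K']@c/c[2])[:2].round(0))
E
```

```text
w4 5994 [-0.0427 -0.0261 -0.0197 -0.0175]
[1614 1825 1482 1003   70    0    0    0    0    0    0    0]
79 431 257 339
(195, 285) [-0.2694  0.7648  1.0627] 1.4211966
(190, 330) [-0.3083  1.0159  1.0596] 1.500076
(175, 260) [-0.3484  0.633   1.0585] 1.3743212
(180, 310) [-0.3479  0.9016  1.0618] 1.4649801
[-0.027, 0, 0] [205. 254.]
[-0.027, 0, 0.022] [210. 236.]
[-0.027, 0, -0.02] [199. 276.]
w5 6838 [-0.0443 -0.0207 -0.0121 -0.0077]
[2487 1461 1248 1037  592   13    0    0    0    0    0    0]
80 429 248 365
(195, 285) [-0.028   0.0021 -0.0245] 0.14464457
(190, 330) [-0.1228  0.3526  0.3318] 0.5956949
(175, 260) [-0.0382 -0.0069 -0.0174] 0.14839374
(180, 310) [-0.0296 -0.0021 -0.0468] 0.12219582
[-0.027, 0, 0] [205. 254.]
[-0.027, 0, 0.022] [210. 236.]
[-0.027, 0, -0.02] [199. 276.]
```

Depth puts the fingertips at about tool z = -8 mm at this opening, not ahead of the TCP. They closed just above the grips. I'll go about 26 mm lower, which is safe under either geometry.

Request:
servo_tool --pt "-1 0 -40 0 0 0 -1" --pt "-1 0 -80 0 0 0 -1" --pt "-1 0 -105 0 0 0 -1" --pt "-1 0 -125 0 0 0 -1" --pt "-1 0 -137 0 0 0 -1" --pt "-1 0 -137 0 0 0 -1" --pt "-1 0 -137 0 0 0 -1" --pt "-1 0 -137 0 0 0 -1"

```text
t: 6.05
eef_pos: [0.4794, 0.0107, 0.1171]
tcp_rot: [-179.7, -0.1, -76.8]
contact_force: [-0.3, -0.4, 0.0]
grip_width: 1.0
```

Request:
servo_tool --pt "0 0 0 0 0 0 -0.3" --pt "0 0 0 0 0 0 -0.3" --pt "0 0 0 0 0 0 -0.3" --pt "0 0 0 0 0 0 -0.3" --pt "0 0 0 0 0 0 -0.3" --force 20

```text
t: 6.55
eef_pos: [0.4805, 0.0108, 0.1189]
tcp_rot: [-179.5, -0.1, -76.8]
contact_force: [-0.3, 0.2, 8.5]
grip_width: 0.652
```

```bash
python3 - <<'E'
from h import *
M=np.array(cams.camera_info('wrist')["mount"])
s=robot.state();print(s["t"],s["eef_pos"],s["contact_force"],s["grip_width"])
p,d,c=cap('wrist');np.savez('w6.npz',p=p,d=d,K=c[0],R=c[1],o=c[2]);save('w6.png',np.ascontiguousarray(p[100:384,60:450]))
E
```

```text
6.55 [0.48050876 0.01075847 0.11888096] [-0.27520828  0.2307497   8.49674826] 0.6518316083331738
```

View pics/w6.png

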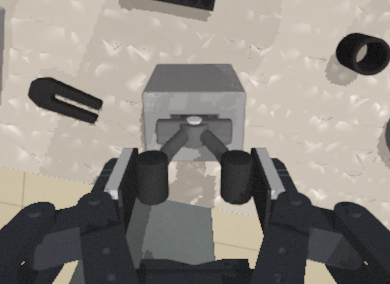

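```bash
python3 - <<'E'
from h import *
M=np.array(cams.camera_info('wrist')["mount"])
f=np.load('w6.npz');P=pts(f['d'],(f['K'],np.eye(3),np.zeros(3)))@M[:3,:3].T+M[:3,3]
for v in (250,260,270,280,290,300):
    print(v,[(u,*(P[v,u]*1000).round(0).astype(int)) if P[v,u,2]==P[v,u,2] else u for u in range(170,252,6)])
E
```

```text
250 [(170, np.int64(-81), np.int64(63), np.int64(118)), (176, np.int64(-75), np.int64(63), np.int64(118)), (182, np.int64(-70), np.int64(64), np.int64(120)), (188, np.int64(-32), np.int64(-11), np.int64(-15)), (194, np.int64(-29), np.int64(-11), np.int64(-15)), (200, np.int64(-53), np.int64(63), np.int64(118)), (206, np.int64(-33), np.int64(18), np.int64(37)), (212, np.int64(-29), np.int64(18), np.int64(37)), (218, np.int64(-25), np.int64(18), np.int64(37)), (224, np.int64(-17), np.int64(-2), np.int64(1)), (230, np.int64(-14), np.int64(-1), np.int64(3)), (236, np.int64(-11), np.int64(1), np.int64(6)), (242, np.int64(-9), np.int64(18), np.int64(37)), (248, np.int64(-5), np.int64(18), np.int64(37))]
260 [(170, np.int64(-41), np.int64(-6), np.int64(-17)), (176, np.int64(-38), np.int64(-7), np.int64(-18)), (182, np.int64(-33), np.int64(-12), np.int64(-25)), (188, np.int64(-30), np.int64(-12), np.int64(-26)), (194, np.int64(-29), np.int64(-9), np.int64(-21)), (200, np.int64(-25), np.int64(-10), np.int64(-23)), (206, np.int64(-23), np.int64(-9), np.int64(-22)), (212, np.int64(-20), np.int6
[... 2454 characters left out ...]
int64(108), np.int64(118))]
300 [(170, np.int64(-31), np.int64(-13), np.int64(-54)), (176, np.int64(-31), np.int64(-7), np.int64(-48)), (182, np.int64(-29), np.int64(-7), np.int64(-47)), 188, (194, np.int64(-29), np.int64(9), np.int64(-26)), (200, np.int64(-26), np.int64(10), np.int64(-24)), (206, np.int64(-23), np.int64(9), np.int64(-27)), (212, np.int64(-20), np.int64(8), np.int64(-27)), (218, np.int64(-17), np.int64(9), np.int64(-27)), (224, np.int64(-15), np.int64(11), np.int64(-24)), (230, np.int64(-56), np.int64(373), np.int64(447)), (236, np.int64(-19), np.int64(120), np.int64(119)), (242, np.int64(-13), np.int64(120), np.int64(119)), (248, np.int64(-7), np.int64(120), np.int64(118))]
```

Depth shows the grips between the pads (grip centre at tool z about -19 mm) but near the fingertips. I'll regrip 8 mm lower.

Request:
servo_tool --pt "-1 0 -1 0 0.005 0 -0.7" --pt "-1 0 -1 0 0.005 0 -0.7" --pt "-1.5 0 -9 0 0.005 0 -0.7" --pt "-1.5 0 -9 0 0.005 0 -0.7" --pt "-1.5 0 -9 0 0.005 0 -0.7" --pt "-1.5 0 -9 0 0.005 0 -0.32" --pt "-1.5 0 -9 0 0.005 0 -0.32" --pt "-1.5 0 -9 0 0.005 0 -0.32"

```text
t: 7.4
eef_pos: [0.4794, 0.0108, 0.1104]
tcp_rot: [-179.7, -0.0, -76.8]
contact_force: [0.0, 0.3, 4.1]
grip_width: 0.66
```

Request:
servo_tool --pt "0 0 0 0 0 0 -0.32" --pt "0 0 0 0 0 0 -0.32"

```text
t: 7.6
eef_pos: [0.4794, 0.0108, 0.1104]
tcp_rot: [-179.7, -0.0, -76.8]
contact_force: [-0.2, 0.9, 1.8]
grip_width: 0.662
```

Request:
servo_tool --pt "0 0 20 0 0 0 -0.32" --pt "0 0 55 0 0 0 -0.32" --pt "0 0 90 0 0 0 -0.32" --pt "0 -20 95 0 0 0 -0.32" --pt "0 -60 95 0 0 -0.1 -0.32" --pt "-2 -100 95 0 0 -0.2 -0.32" --pt "-4 -140 95 0 0 -0.279 -0.32" --pt "-6 -175 95 0 0 -0.279 -0.32"

```text
t: 8.4
eef_pos: [0.4728, -0.1659, 0.2048]
tcp_rot: [-179.8, -0.0, -92.8]
contact_force: [0.2, 1.0, -2.5]
grip_width: 0.66
```

Request:
servo_tool --pt "-2 -30 -10 0 0 0 -0.32" --pt "-3 -46 -30 0 0 0 -0.32" --pt "-3 -46 -35 0 0 0 -0.32" --pt "-3 -46 -35 0 0 0 -0.32"

```text
t: 8.8
eef_pos: [0.4687, -0.2111, 0.1682]
tcp_rot: [-180.0, 0.1, -92.9]
contact_force: [0.7, -0.5, -1.8]
grip_width: 0.661
```

```bash
python3 - <<'E'
from h import *
s=robot.state();print(s["t"],s["eef_pos"],s["tcp_rot"],s["contact_force"],s["grip_width"])
p,d,c=cap('wrist');np.savez('w7.npz',p=p,d=d,K=c[0],R=c[1],o=c[2])
a=np.ascontiguousarray(cv2.resize(p[130:300,170:340],(480,480),interpolation=cv2.INTER_CUBIC))
q,d2,c2=cap('scene');np.savez('s7.npz',p=q,d=d2,K=c2[0],R=c2[1],o=c2[2]);b=cv2.resize(q[100:250,270:370],(320,480),interpolation=cv2.INTER_CUBIC)
save('w7.png',np.hstack([a,b]))
E
```

```text
8.8 [ 0.468659   -0.21113444  0.1682365 ] [-1.79993520e+02  9.77771222e-02 -9.28869861e+01] [ 0.73805315 -0.5159245  -1.81126252] 0.6605806559969016
```

View pics/w7.png

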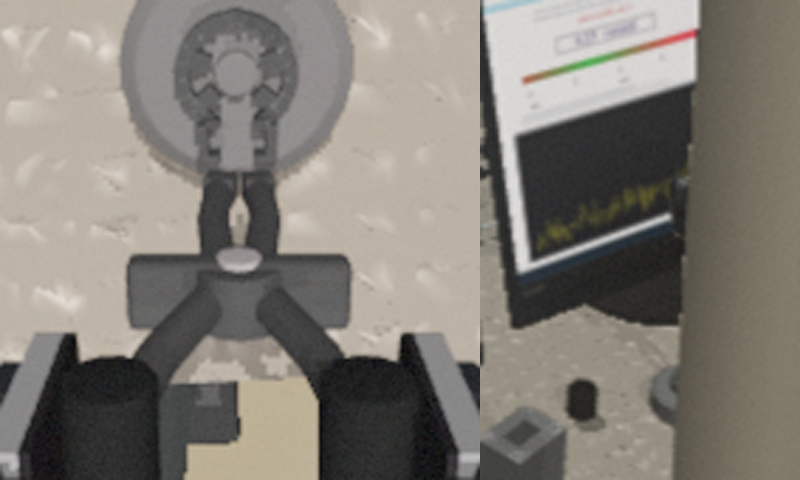

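The pliers are held level. The jaw tips are at crop (222,172) and (256,172), just below the lugs in the picture, and the scene view is blocked by the arm. Computing tip and lug positions from this same picture.

```bash
python3 - <<'E'
from h import *
f=np.load('w7.npz');c=(f['K'],f['R'],f['o']);P=pts(f['d'],c)
for q in lugs(P,.487,-.212): print('lug',*q)
m=(P[...,2]>.05)&(P[...,2]<.17)&(abs(P[...,0]-.47)<.04)&(abs(P[...,1]+.21)<.05)
for z in range(54,160,8):
    q=P[m&(abs(P[...,2]-z/1000)<.004)]
    if len(q): print(z,len(q),q.mean(0).round(4),q.min(0).round(4)[:2],q.max(0).round(4)[:2])
k=480/170
for u,v in((205,172),(222,172),(256,172),(274,172),(239,172)): print((u,v),ray(170+u/k-.5,130+v/k-.5,.064,c).round(4), P[int(130+v/k),int(170+u/k)].round(4))
E
```

```text
lug [240 173   9  16  87] [ 0.47   -0.1998  0.0335] [ 0.4627 -0.2047  0.0325] [ 0.4779 -0.1965  0.035 ]
lug [260 173   9  15  87] [ 0.4698 -0.2202  0.0335] [ 0.4629 -0.2234  0.0325] [ 0.477  -0.2154  0.0353]
62 6 [ 0.4711 -0.2093  0.0647] [ 0.4706 -0.2136] [ 0.4716 -0.206 ]
70 11 [ 0.4718 -0.212   0.0702] [ 0.466  -0.2193] [ 0.4741 -0.2029]
78 130 [ 0.4721 -0.2107  0.0788] [ 0.4651 -0.2207] [ 0.4741 -0.2006]
86 74 [ 0.472  -0.2105  0.0857] [ 0.4655 -0.2204] [ 0.4737 -0.2008]
94 79 [ 0.4723 -0.2107  0.0941] [ 0.4698 -0.2209] [ 0.4738 -0.2003]
102 87 [ 0.4721 -0.2108  0.1018] [ 0.4682 -0.2213] [ 0.4736 -0.1998]
110 95 [ 0.4721 -0.2108  0.1097] [ 0.4686 -0.221 ] [ 0.4738 -0.2001]
118 112 [ 0.4722 -0.2107  0.118 ] [ 0.47 -0.22] [ 0.4736 -0.2013]
126 76 [ 0.4724 -0.2108  0.1252] [ 0.4697 -0.2196] [ 0.4736 -0.2015]
134 25 [ 0.4755 -0.2112  0.1355] [ 0.4729 -0.218 ] [ 0.4763 -0.2038]
142 367 [ 0.4759 -0.2107  0.1437] [ 0.4623 -0.2348] [ 0.4781 -0.1865]
150 1490 [ 0.471  -0.2107  0.1489] [ 0.4605 -0.2342] [ 0.4782 -0.1869]
158 276 [ 0.4712 -0.2106  0.1579] [ 0.4633 -0.2253] [ 0.4755 -0.1978]
(205, 172) [ 0.4707 -0.2001  0.064 ] [ 0.4572 -0.1975  0.0213]
(222, 172) [ 0.4705 -0.2052  0.064 ] [ 0.4574 -0.2035  0.0226]
(256, 172) [ 0.4699 -0.2154  0.064 ] [ 0.4713 -0.2152  0.0671]
(274, 172) [ 0.4697 -0.2207  0.064 ] [ 0.4558 -0.2222  0.0207]
(239, 172) [ 0.4702 -0.2103  0.064 ] [ 0.457  -0.2094  0.0224]
```

Pin centre is at (0.4693, -0.2107), upright, and the notch midpoint is at (0.470, -0.210). Lowering the pins into the notches.

Request:
servo_tool --pt "0.7 0.8 -15 0 0 0 -0.32" --pt "0.7 0.8 -24 0 0 0 -0.32" --pt "0.7 0.8 -24 0 0 0 -0.32" --pt "0.7 0.8 -28 0 0 0 -0.32" --pt "0.7 0.8 -32 0 0 0 -0.32" --pt "0.7 0.8 -35 0 0 0 -0.32" --pt "0.7 0.8 -36 0 0 0 -0.32" --pt "0.7 0.8 -36 0 0 0 -0.32"

```text
t: 9.7
eef_pos: [0.4705, -0.2103, 0.1338]
tcp_rot: [-179.8, -0.0, -92.8]
contact_force: [-0.5, 0.0, -2.0]
grip_width: 0.661
```

```bash
python3 - <<'E'
from h import *
s=robot.state();print(s["t"],s["eef_pos"],s["tcp_rot"],s["contact_force"],s["grip_width"])
p,d,c=cap('wrist');np.savez('w8.npz',p=p,d=d,K=c[0],R=c[1],o=c[2])
P=pts(d,c)
for q in lugs(P,.487,-.212,.0315,.036): print('lug',*q)
m=(P[...,2]>.026)&(P[...,2]<.11)&(abs(P[...,0]-.47)<.04)&(abs(P[...,1]+.21)<.05)
for z in range(28,100,6):
    q=P[m&(abs(P[...,2]-z/1000)<.003)]
    if len(q): print(z,len(q),q.mean(0).round(4),q.min(0).round(4)[:2],q.max(0).round(4)[:2])
save('w8.png',np.ascontiguousarray(cv2.resize(p[130:270,180:330],(600,560),interpolation=cv2.INTER_CUBIC)))
E
```

```text
9.7 [ 0.47052971 -0.21026365  0.13379851] [-1.79816651e+02 -6.35516680e-03 -9.28003437e+01] [-0.52365088  0.02031528 -1.97441808] 0.6608422372490319
lug [239 185  10  18  78] [ 0.473  -0.1993  0.0335] [ 0.4639 -0.2047  0.0315] [ 0.4783 -0.1963  0.0345]
lug [262 185   9  18  76] [ 0.472  -0.2206  0.0334] [ 0.4624 -0.223   0.0317] [ 0.4774 -0.2162  0.0354]
28 1157 [ 0.4932 -0.2109  0.0291] [ 0.4728 -0.2312] [ 0.51   -0.1904]
34 173 [ 0.4738 -0.21    0.0333] [ 0.4624 -0.2248] [ 0.5088 -0.1957]
40 43 [ 0.4746 -0.21    0.0411] [ 0.4679 -0.2193] [ 0.4762 -0.2008]
46 110 [ 0.4739 -0.2101  0.0461] [ 0.4674 -0.2199] [ 0.4762 -0.1999]
52 51 [ 0.4743 -0.2093  0.0519] [ 0.4705 -0.2196] [ 0.4759 -0.2001]
58 61 [ 0.4744 -0.2102  0.0579] [ 0.4719 -0.2201] [ 0.4758 -0.1996]
64 62 [ 0.4741 -0.2105  0.0639] [ 0.4704 -0.2206] [ 0.4756 -0.1998]
70 70 [ 0.4741 -0.2094  0.0699] [ 0.4714 -0.2204] [ 0.4758 -0.1992]
76 72 [ 0.4742 -0.2104  0.0759] [ 0.471  -0.2201] [ 0.4756 -0.2003]
82 78 [ 0.4742 -0.2098  0.0819] [ 0.4722 -0.2192] [ 0.4757 -0.2004]
88 84 [ 0.4742 -0.2102  0.0881] [ 0.4715 -0.219 ] [ 0.4756 -0.2007]
94 31 [ 0.4745 -0.2097  0.0928] [ 0.4727 -0.2181] [ 0.4753 -0.2017]
```

View pics/w8.png

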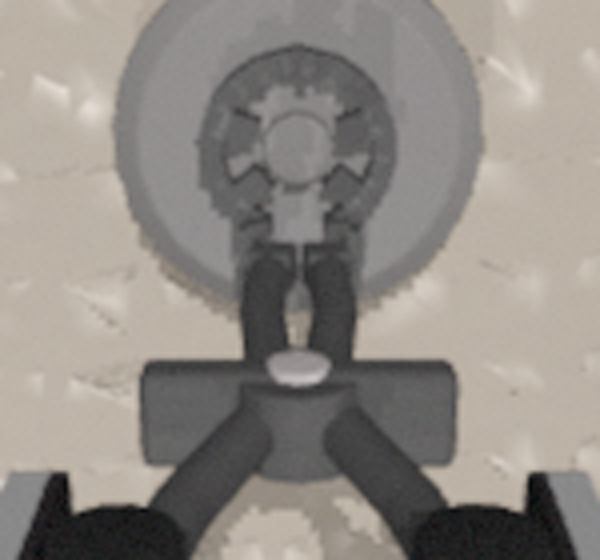

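The jaws sit over the notches at crop (270,255) and (328,255) with about 4 mm of pin already in and no contact force. Going 2.5 mm lower, 1 mm back in x, then squeezing.

Request:
servo_tool --pt "-1 0.2 -2.5 0 0 0 -0.32" --pt "-1 0.2 -2.5 0 0 0 -0.32" --pt "-1 0.2 -2.5 0 0 0 -0.25" --pt "-1 0.2 -2.5 0 0 0 -0.15" --pt "-1 0.2 -2.5 0 0 0 -0.15" --force 38

```text
t: 10.25
eef_pos: [0.4703, -0.2108, 0.1324]
tcp_rot: [-179.7, -0.1, -92.8]
contact_force: [0.4, 0.2, 4.5]
grip_width: 0.577
```

Request:
servo_tool --pt "0 0 0 0 0 0 -0.05" --pt "0 0 0 0 0 0 -0.05" --pt "0 0 0 0 0 0 0.05" --pt "0 0 0 0 0 0 0.05"

```text
t: 10.65
eef_pos: [0.4714, -0.2122, 0.1341]
tcp_rot: [-179.5, -0.3, -92.8]
contact_force: [-1.6, -0.9, 9.3]
grip_width: 0.479
```

Request:
servo_tool --pt "-0.5 0.5 1 0 0 0 0.15" --pt "-0.5 0.5 1 0 0 0 0.4" --pt "-0.5 0.5 1 0 0 0 0.7" --pt "-0.5 0.5 1 0 0 0 1" --pt "-0.5 0.5 1 0 0 0 1"

```text
t: 11.15
eef_pos: [0.4709, -0.2116, 0.135]
tcp_rot: [-179.5, -0.3, -92.8]
contact_force: [-0.3, -1.1, 2.2]
grip_width: 0.423
```

```bash
python3 - <<'E'
from h import *
s=robot.state();print(s["t"],s["eef_pos"],s["tcp_rot"],s["contact_force"],s["grip_width"])
p,d,c=cap('wrist');np.savez('w9.npz',p=p,d=d,K=c[0],R=c[1],o=c[2])
P=pts(d,c)
for q in lugs(P,.487,-.212,.0315,.037): print('lug',*q)
m=(P[...,2]>.026)&(P[...,2]<.12)&(abs(P[...,0]-.47)<.04)&(abs(P[...,1]+.21)<.05)
for z in range(28,118,6):
    q=P[m&(abs(P[...,2]-z/1000)<.003)]
    if len(q): print(z,len(q),q.mean(0).round(4),q.min(0).round(4)[:2],q.max(0).round(4)[:2])
save('w9.png',np.ascontiguousarray(cv2.resize(p[130:270,180:330],(600,560),interpolation=cv2.INTER_CUBIC)))
E
```

```text
11.15 [ 0.47092588 -0.21163756  0.13500037] [-179.52702118   -0.2733529   -92.76141411] [-0.26418447 -1.11511316  2.17095131] 0.4230635810247852
lug [226 184  14  17  73] [ 0.4756 -0.1926  0.0337] [ 0.4663 -0.1991  0.0316] [ 0.4803 -0.1872  0.037 ]
lug [271 184  14  17  64] [ 0.4742 -0.2314  0.0337] [ 0.4643 -0.2363  0.0316] [ 0.4785 -0.2258  0.0369]
28 1152 [ 0.4951 -0.2126  0.0292] [ 0.4732 -0.2373] [ 0.51   -0.1877]
34 162 [ 0.4769 -0.2109  0.0334] [ 0.4643 -0.2363] [ 0.5094 -0.1872]
40 76 [ 0.4753 -0.2126  0.0408] [ 0.4672 -0.2333] [ 0.4775 -0.1906]
46 60 [ 0.4749 -0.2122  0.0454] [ 0.469  -0.2331] [ 0.4769 -0.191 ]
52 54 [ 0.4749 -0.2134  0.0518] [ 0.47   -0.2317] [ 0.4769 -0.1924]
58 62 [ 0.475 -0.211  0.058] [ 0.4722 -0.2305] [ 0.4768 -0.1927]
64 67 [ 0.4747 -0.2131  0.0643] [ 0.4701 -0.23  ] [ 0.4767 -0.194 ]
70 78 [ 0.4745 -0.2118  0.0702] [ 0.4705 -0.2289] [ 0.4766 -0.1949]
76 77 [ 0.4744 -0.212   0.0761] [ 0.4695 -0.2269] [ 0.4764 -0.196 ]
82 89 [ 0.4746 -0.2113  0.082 ] [ 0.4711 -0.2251] [ 0.4764 -0.1977]
88 48 [ 0.475  -0.2119  0.0872] [ 0.4727 -0.2233] [ 0.4765 -0.2003]
94 25 [ 0.4782 -0.2119  0.0951] [ 0.4775 -0.2177] [ 0.4786 -0.2055]
100 109 [ 0.4792 -0.2116  0.1013] [ 0.4775 -0.235 ] [ 0.4804 -0.1882]
106 1277 [ 0.4736 -0.2115  0.1061] [ 0.4625 -0.2353] [ 0.4806 -0.1873]
112 371 [ 0.4735 -0.2114  0.1119] [ 0.4642 -0.2212] [ 0.4791 -0.202 ]
```

The lugs have spread from 20.4 to 38.8 mm apart. Lifting.

Request:
servo_tool --pt "0 0 5 0 0 0 1" --pt "0 0 12 0 0 0 1" --pt "0 0 25 0 0 0 1" --pt "0 0 45 0 0 0 1" --pt "0 0 65 0 0 0 1" --pt "0 0 75 0 0 0 1" --pt "0 0 75 0 0 0 1" --pt "0 0 75 0 0 0 1"

```text
t: 12.0
eef_pos: [0.4705, -0.2114, 0.2094]
tcp_rot: [-179.6, -0.2, -92.8]
contact_force: [-0.7, 0.6, -3.2]
grip_width: 0.415
```

```bash
cat >> h.py <<'E'
def tool(n='wrist',d=None):
    M=np.array(cams.camera_info('wrist')["mount"]);K=np.array(cams.camera_info('wrist')["intrinsics"])
    return pts(d,(K,M[:3,:3],M[:3,3]))
E
python3 - <<'E'
from h import *
f=np.load('w9.npz');T=tool(d=f['d'])
q=T[(abs(T[...,0])<.03)&(T[...,1]>-.02)&(T[...,1]<.02)&(T[...,2]>.015)&(T[...,2]<.05)];h=np.histogram(q[:,2],np.arange(.015,.05,.001));print('before',dict(zip((h[1][:-1]*1000).round().astype(int),h[0])))
s=robot.state();print(s["t"],s["eef_pos"],s["tcp_rot"],s["contact_force"],s["grip_width"])
p,d,c=cap('wrist');np.savez('w10.npz',p=p,d=d,K=c[0],R=c[1],o=c[2]);T=tool(d=d)
q=T[(abs(T[...,0])<.03)&(T[...,1]>-.02)&(T[...,1]<.02)&(T[...,2]>.015)&(T[...,2]<.05)];h=np.histogram(q[:,2],np.arange(.015,.05,.001));print('after',h[0])
# ring: tool frame points z .09-.12
m=(abs(T[...,0])<.035)&(T[...,1]>-.055)&(T[...,1]<.02)&(T[...,2]>.085)&(T[...,2]<.125)
q=T[m];print(len(q),q.mean(0),q.min(0),q.max(0));A=np.c_[q[:,:2],np.ones(len(q))]
r=q[(q[:,1]<-.012)];A=np.c_[r[:,:2],np.ones(len(r))];print('plane',np.linalg.lstsq(A,r[:,2],rcond=None)[0],r[:,2].std())
for y in range(-50,15,5):
    k=q[abs(q[:,1]*1000-y)<2.5]
    if len(k):print(y,len(k),k[:,0].min().round(4),k[:,0].max().round(4),np.median(k[:,2]).round(4))
save('w10.png',np.ascontiguousarray(cv2.resize(p[100:270,150:360],(741,600),interpolation=cv2.INTER_CUBIC)))
E
```

```text
before {np.int64(15): np.int64(28), np.int64(16): np.int64(19), np.int64(17): np.int64(21), np.int64(18): np.int64(22), np.int64(19): np.int64(24), np.int64(20): np.int64(23), np.int64(21): np.int64(34), np.int64(22): np.int64(123), np.int64(23): np.int64(112), np.int64(24): np.int64(50), np.int64(25): np.int64(29), np.int64(26): np.int64(35), np.int64(27): np.int64(155), np.int64(28): np.int64(583), np.int64(29): np.int64(354), np.int64(30): np.int64(86), np.int64(31): np.int64(61), np.int64(32): np.int64(46), np.int64(33): np.int64(35), np.int64(34): np.int64(11), np.int64(35): np.int64(8), np.int64(36): np.int64(5), np.int64(37): np.int64(7), np.int64(38): np.int64(8), np.int64(39): np.int64(2), np.int64(40): np.int64(11), np.int64(41): np.int64(4), np.int64(42): np.int64(0), np.int64(43): np.int64(0), np.int64(44): np.int64(0), np.int64(45): np.int64(5), np.int64(46): np.int64(7), np.int64(47): np.int64(13), np.int64(48): np.int64(14)}
12.0 [ 0.47047405 -0.21136021  0.20944049] [-179.58171871   -0.24279748  -92.76323958] [-0.71904169  0.60607353 -3.1816342 ] 0.41531594603375455
after [ 24  28  17  33  21  17  34 118 112  50  34  41 154 578 348  87  62  38
  46  13   3   6   8   7   6  11   2   0   0   1   5   8  11  14]
1332 [-0.00040096 -0.01989821  0.10402806] [-0.02518721 -0.03962414  0.08501641] [0.02451994 0.00644306 0.11282741]
plane [-0.00450708 -0.01485186  0.10586836] 0.0013476825455917246
-40 88 -0.0141 0.0131 0.1068
-35 223 -0.0199 0.0189 0.106
-30 137 -0.0232 0.0222 0.1062
-25 171 -0.0249 0.0239 0.1058
-20 82 -0.0251 0.0242 0.1059
-15 188 -0.0252 0.0242 0.1059
-10 119 -0.0237 0.0227 0.1056
-5 252 -0.0227 0.0217 0.0983
0 45 -0.0237 0.0236 0.0935
5 27 -0.0246 0.0245 0.1013
```

View pics/w10.png

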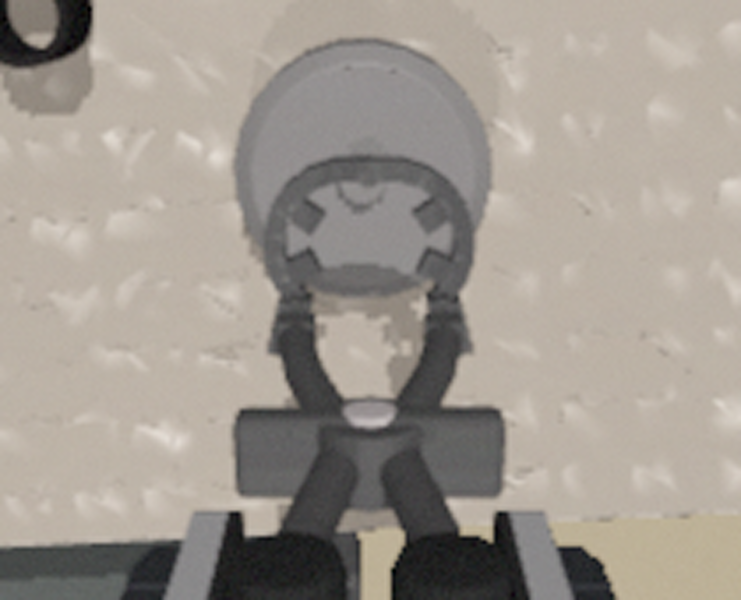

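The ring is spread on both pins, level, and its lug tops meet the steps. The ring fills (270-470, 160-300) in the crop, with the pad behind it. Carrying it towards the housing, stopping short to measure the spindle.

Request:
servo_tool --pt "-8 20 10 0 0 0 1" --pt "-20 55 20 0 0 0 1" --pt "-35 95 30 0 0 0 1" --pt "-50 135 30 0 0 0 1" --pt "-62 175 30 0 0 0 1" --pt "-70 215 30 0 0 0 1" --pt "-70 255 30 0 0 0 1" --pt "-70 295 30 0 0 0 1"

```text
t: 12.85
eef_pos: [0.3983, 0.0857, 0.2388]
tcp_rot: [-179.7, -0.2, -92.8]
contact_force: [0.4, -0.5, -2.1]
grip_width: 0.421
```

Request:
servo_tool --pt "0 40 0 0 0 0 1" --pt "0 80 0 0 0 0 1" --pt "0 115 0 0 0 0 1" --pt "0 130 0 0 0 0 1" --pt "0 130 0 0 0 0 1" --pt "0 130 0 0 0 0 1"

```text
t: 13.45
eef_pos: [0.397, 0.2156, 0.2382]
tcp_rot: [-179.8, -0.3, -92.7]
contact_force: [0.1, -0.4, -1.9]
grip_width: 0.418
```

```bash
python3 - <<'E'
from h import *
cap('wrist');s=robot.state();print(s["t"],s["eef_pos"],s["tcp_rot"],s["contact_force"],s["grip_width"])
p,d,c=cap('wrist');np.savez('w11.npz',p=p,d=d,K=c[0],R=c[1],o=c[2]);P=pts(d,c)
for nm,lo,hi in(('nose',.064,.09),('wheel',.04,.056),('block',.019,.023)):
    m=(P[...,2]>lo)&(P[...,2]<hi)&(abs(P[...,0]-.475)<.06)&(abs(P[...,1]-.214)<.06)
    q=P[m];h=np.histogram(q[:,2],np.arange(lo,hi+1e-6,.001));print(nm,len(q),q.mean(0),q.min(0),q.max(0),h[0])
    if len(q)>50: print(cv2.minAreaRect(q[:,:2].astype('float32')),cv2.minEnclosingCircle(q[:,:2].astype('float32')))
save('w11.png',p)
T=tool(d=d);m=(abs(T[...,0])<.035)&(T[...,1]>-.045)&(T[...,1]<-.012)&(T[...,2]>.1)&(T[...,2]<.11);q=T[m];print('ring',q.mean(0),q.min(0),q.max(0))
E
```

```text
13.5 [0.39732729 0.21514026 0.23838378] [-179.76568424   -0.26856932  -92.75088821] [ 0.07107859 -0.42291708 -1.92410532] 0.4200644703194876
nose 424 [0.47394536 0.21783162 0.07623396] [0.46311179 0.2076249  0.06835848] [0.48445839 0.22826208 0.08209681] [ 0  0  0  0  2 15 25 36 28 34 21 33 32 24 25 67 58 22  2  0  0  0  0  0
  0  0]
((0.47376757860183716, 0.21791867911815643), (0.020353171974420547, 0.021203666925430298), 87.46226501464844) ((0.47370001673698425, 0.21792741119861603), 0.01100184302777052)
wheel 3621 [0.47478311 0.21778748 0.05411036] [0.43785622 0.18294187 0.0515173 ] [0.50947368 0.25355141 0.05599261] [   0    0    0    0    0    0    0    0    0    0    0    9  231 1348
 1605  428]
((0.4736693799495697, 0.21800100803375244), (0.07075008749961853, 0.07105621695518494), 81.78374481201172) ((0.47355958819389343, 0.21779575943946838), 0.03601452708244324)
block 981 [0.47936497 0.21578059 0.02113016] [0.43351918 0.17807436 0.01900262] [0.5138288  0.25799224 0.0229964 ] [111 308 402 160]
((0.4736189842224121, 0.21779756247997284), (0.07971051335334778, 0.07972803711891174), 89.3552017211914) ((0.4740773141384125, 0.21766617894172668), 0.05434088781476021)
ring [-0.00040157 -0.02707678  0.10603466] [-0.02522401 -0.03969793  0.10419257] [ 0.02423951 -0.01206282  0.10995066]
```

The spindle axis is at (0.4736, 0.2179), its top at about 0.0805 and the wheel top at about 0.0543, so they stand 6.5 mm high. Moving the ring over the spindle at (0.454, 0.2185) for the TCP.

Request:
servo_tool --pt "28 2 0 0 0 0 1" --pt "56.7 3.4 0 0 0 0 1" --pt "56.7 3.4 -10 0 0 0 1" --pt "56.7 3.4 -25 0 0 0 1" --pt "56.7 3.4 -36 0 0 0 1" --pt "56.7 3.4 -36 0 0 0 1" --pt "56.7 3.4 -36 0 0 0 1"

```text
t: 14.25
eef_pos: [0.454, 0.2179, 0.2025]
tcp_rot: [-179.8, -0.3, -92.8]
contact_force: [0.1, -0.0, -2.7]
grip_width: 0.419
```

```bash
python3 - <<'E'
from h import *
s=robot.state();print(s["t"],s["eef_pos"],s["tcp_rot"],s["contact_force"],s["grip_width"])
p,d,c=cap('wrist');P=pts(d,c)
z=s["eef_pos"][2]
m=(P[...,2]>z-.109)&(P[...,2]<z-.1035)&(abs(P[...,0]-.48)<.05)&(abs(P[...,1]-.214)<.05);q=P[m];print('ring',len(q),q.mean(0),q.min(0),q.max(0))
m=(P[...,2]>.079)&(P[...,2]<.0825)&(abs(P[...,0]-.475)<.02)&(abs(P[...,1]-.218)<.02);q=P[m];print('nose',len(q),q.mean(0),q.min(0),q.max(0))
save('w12.png',np.ascontiguousarray(cv2.resize(p[100:270,150:360],(741,600),interpolation=cv2.INTER_CUBIC)))
E
```

```text
14.25 [0.45396161 0.21790869 0.20252731] [-179.76887347   -0.26156358  -92.82906689] [ 0.14196731 -0.01350321 -2.73476766] 0.41917302050009486
ring 972 [0.47916919 0.21651396 0.0966374 ] [0.45581967 0.19225582 0.09353678] [0.49424665 0.24180937 0.09887206]
nose 155 [0.47419583 0.21789382 0.08015868] [0.46795288 0.21182556 0.07906934] [0.47994084 0.22433155 0.08235733]
```

Request:
servo_tool --pt "0 1 -5 0 0 0 1" --pt "0 1 -12 0 0 0 1" --pt "0 1 -20 0 0 0 1" --pt "0 1 -27 0 0 0 1" --pt "0 1 -32 0 0 0 1" --pt "0 1 -34 0 0 0 1" --pt "0 1 -34 0 0 0 1"

```text
t: 15.0
eef_pos: [0.4542, 0.2191, 0.1686]
tcp_rot: [-179.7, -0.3, -92.8]
contact_force: [-0.3, -0.3, -2.4]
grip_width: 0.421
```

Request:
servo_tool --pt "0 0 -1 0 0 0 1" --pt "0 0 -2 0 0 0 1" --pt "0 0 -2 0 0 0 1"

```text
t: 15.3
eef_pos: [0.4542, 0.2191, 0.1666]
tcp_rot: [-179.7, -0.3, -92.8]
contact_force: [-0.6, 0.1, -2.5]
grip_width: 0.419
```

Free so far, over the land. Now the wheel contact in small steps.

Request:
servo_tool --pt "0 0 -1 0 0 0 1" --pt "0 0 -2 0 0 0 1" --pt "0 0 -2 0 0 0 1"

```text
t: 15.6
eef_pos: [0.4546, 0.2192, 0.1651]
tcp_rot: [-179.7, -0.2, -92.8]
contact_force: [-0.4, -0.5, 1.9]
grip_width: 0.416
```

Request:
servo_tool --pt "0 0 -1 0 0 0 1" --pt "0 0 -2 0 0 0 1" --pt "0 0 -2 0 0 0 1"

```text
t: 15.9
eef_pos: [0.4549, 0.2192, 0.1636]
tcp_rot: [-179.6, -0.2, -92.8]
contact_force: [-0.3, -0.8, 4.4]
grip_width: 0.418
```

Request:
servo_tool --pt "-0.5 0 -2 0 0 0 1" --pt "-0.5 0 -3 0 0 0 1" --pt "-0.5 0 -3 0 0 0 1"

```text
t: 16.2
eef_pos: [0.4552, 0.2192, 0.1617]
tcp_rot: [-179.5, -0.2, -92.8]
contact_force: [-1.3, -1.5, 8.9]
grip_width: 0.422
```

Net press is about 11 N and the wheel is down about 3 mm, well past 1.8. Now opening the handles in small steps while following the pads' swing with z.

Request:
servo_tool --pt "0 0 -1 0 0 0 0.1" --pt "0 0 -1.2 0 0 0 0.08"

```text
t: 16.4
eef_pos: [0.4559, 0.2197, 0.1616]
tcp_rot: [-179.4, -0.1, -92.8]
contact_force: [-0.9, 0.3, 6.9]
grip_width: 0.462
```

Request:
servo_tool --pt "0 0 -1 0 0 0 0.05" --pt "0 0 -1.2 0 0 0 0.04"

```text
t: 16.6
eef_pos: [0.4566, 0.2201, 0.1614]
tcp_rot: [-179.3, -0.1, -92.8]
contact_force: [-1.2, -0.6, 6.4]
grip_width: 0.481
```

Request:
servo_tool --pt "-1.5 -0.7 -1.2 0 0.006 0 0" --pt "-1.5 -0.7 -1.8 0 0.006 0 -0.02"

```text
t: 16.8
eef_pos: [0.4563, 0.2201, 0.1608]
tcp_rot: [-179.4, 0.0, -92.8]
contact_force: [-0.1, 0.1, 7.4]
grip_width: 0.512
```

Request:
servo_tool --pt "-0.5 0 -1.2 0 0.004 0 -0.06" --pt "-0.5 0 -1.8 0 0.004 0 -0.08"

```text
t: 17.0
eef_pos: [0.4569, 0.2203, 0.1602]
tcp_rot: [-179.5, 0.0, -92.8]
contact_force: [-1.1, -1.1, 8.4]
grip_width: 0.539
```

Request:
servo_tool --pt "-0.5 -0.5 -1 0 0.004 0 -0.12" --pt "-0.5 -0.5 -1.6 0 0.004 0 -0.16"

```text
t: 17.2
eef_pos: [0.4574, 0.2198, 0.1596]
tcp_rot: [-179.6, 0.1, -92.8]
contact_force: [-0.5, -1.7, 8.3]
grip_width: 0.581
```

Request:
servo_tool --pt "-0.5 -0.5 -1 0 0.004 0 -0.22" --pt "-0.5 -0.5 -1.3 0 0.004 0 -0.28"

```text
t: 17.4
eef_pos: [0.4577, 0.22, 0.1589]
tcp_rot: [-179.7, 0.2, -92.9]
contact_force: [-0.5, 0.6, 5.8]
grip_width: 0.641
```

```bash
python3 - <<'E'
from h import *
s=robot.state();print(s["t"],s["eef_pos"],s["tcp_rot"],s["contact_force"],s["moment"],s["grip_width"])
p,d,c=cap('wrist');np.savez('w13.npz',p=p,d=d,K=c[0],R=c[1],o=c[2]);P=pts(d,c)
save('w13.png',np.ascontiguousarray(cv2.resize(p[100:300,150:370],(660,600),interpolation=cv2.INTER_CUBIC)))
m=(abs(P[...,0]-.475)<.06)&(abs(P[...,1]-.218)<.05)
for z in np.arange(.048,.084,.002):
    q=P[m&(P[...,2]>=z)&(P[...,2]<z+.002)]
    if len(q)>3: print(z.round(3),len(q),q.mean(0).round(4),q.min(0).round(4)[:2],q.max(0).round(4)[:2])
E
```

```text
17.4 [0.45766798 0.2200483  0.158863  ] [-1.79743674e+02  1.52381059e-01 -9.28548862e+01] [-0.47186713  0.64720852  5.82051497] [ 0.47314444 -0.02182227  0.00426509] 0.6409438393290323
0.048 15 [0.5054 0.2217 0.0492] [0.4985 0.1969] [0.5096 0.244 ]
0.05 1065 [0.4806 0.2175 0.0515] [0.4387 0.1826] [0.5097 0.2532]
0.052 2223 [0.4793 0.2175 0.0526] [0.4389 0.1827] [0.5097 0.2533]
0.054 51 [0.4814 0.2199 0.0548] [0.4507 0.1838] [0.5086 0.2488]
0.056 332 [0.4793 0.2177 0.0575] [0.4489 0.1965] [0.4969 0.2392]
0.058 584 [0.4806 0.2174 0.0587] [0.4595 0.1966] [0.4965 0.2392]
0.06 87 [0.4622 0.215  0.0613] [0.4465 0.1998] [0.4951 0.2368]
0.062 112 [0.4594 0.2176 0.0627] [0.4469 0.2047] [0.485 0.235]
0.064 38 [0.4663 0.2201 0.0652] [0.451 0.205] [0.4849 0.2301]
0.066 29 [0.4722 0.2184 0.0672] [0.4565 0.2082] [0.4846 0.2316]
0.068 63 [0.4659 0.2196 0.0691] [0.451  0.2077] [0.4849 0.2315]
0.07 149 [0.471  0.2188 0.0709] [0.4509 0.207 ] [0.4847 0.2326]
0.072 96 [0.4731 0.2186 0.073 ] [0.4571 0.2086] [0.4836 0.2315]
0.074 97 [0.4726 0.2185 0.0749] [0.4562 0.2088] [0.4831 0.2313]
0.076 95 [0.4731 0.2188 0.0771] [0.4548 0.2104] [0.4821 0.2321]
0.078 146 [0.4728 0.2183 0.0792] [0.4565 0.2111] [0.481  0.2312]
0.08 129 [0.4722 0.2183 0.0806] [0.4564 0.2104] [0.48  0.232]
0.082 18 [0.4583 0.2217 0.0828] [0.4557 0.2097] [0.46  0.231]
```

The ring has closed: 42.6 mm across, ring top at 0.0583, wheel top at 0.0522 against 0.0543 free, so it is about 2 mm down under load. Its centre is about 2 mm towards +x because the TCP drifted, so I'll ease back in x, unload and withdraw the pins.

Request:
servo_tool --pt "-1.5 0 -0.5 0 0 0 -0.32" --pt "-3 -0.5 0 0 0 0 -0.32" --pt "-3 -0.5 0 0 0 0 -0.32"

```text
t: 17.75
eef_pos: [0.4538, 0.2192, 0.158]
tcp_rot: [-179.8, 0.1, -92.8]
contact_force: [1.1, 0.9, -2.7]
grip_width: 0.66
```

Request:
servo_tool --pt "0 0 1 0 0 0 -0.32" --pt "0 0 3 0 0 0 -0.32" --pt "0 0 3 0 0 0 -0.32"

```text
t: 18.05
eef_pos: [0.4537, 0.2191, 0.1611]
tcp_rot: [-179.8, 0.1, -92.8]
contact_force: [-0.2, 0.0, -0.9]
grip_width: 0.662
```

Request:
servo_tool --pt "0 0 2 0 0 0 -0.32" --pt "0 0 5 0 0 0 -0.32" --pt "0 0 8 0 0 0 -0.32" --pt "0 0 8 0 0 0 -0.32"

```text
t: 18.45
eef_pos: [0.4542, 0.2192, 0.1698]
tcp_rot: [-179.8, 0.1, -92.8]
contact_force: [-0.2, 0.2, -1.0]
grip_width: 0.661
```

Request:
servo_tool --pt "0 0 20 0 0 0 -0.32" --pt "0 0 45 0 0 0 -0.32" --pt "0 0 65 0 0 0 -0.32" --pt "0 0 65 0 0 0 -0.32" --pt "0 0 65 0 0 0 -0.32"

```text
t: 18.95
eef_pos: [0.4539, 0.2192, 0.2345]
tcp_rot: [-179.8, 0.1, -92.8]
contact_force: [0.5, 0.2, -1.9]
grip_width: 0.664
```

```bash
python3 - <<'E'
from h import *
s=robot.state();print(s["t"],s["eef_pos"],s["tcp_rot"],s["contact_force"],s["grip_width"])
p,d,c=cap('wrist');np.savez('w14.npz',p=p,d=d,K=c[0],R=c[1],o=c[2]);P=pts(d,c)
m=(abs(P[...,0]-.475)<.06)&(abs(P[...,1]-.218)<.05)
for z in np.arange(.048,.084,.002):
    q=P[m&(P[...,2]>=z)&(P[...,2]<z+.002)]
    if len(q)>3: print(z.round(3),len(q),q.mean(0).round(4),q.min(0).round(4)[:2],q.max(0).round(4)[:2])
q=P[m&(P[...,2]>.0558)&(P[...,2]<.0605)];A=np.c_[q[:,:2]-[.4737,.218],np.ones(len(q))];print('ring plane',np.linalg.lstsq(A,q[:,2],rcond=None)[0])
q=P[m&(P[...,2]>.050)&(P[...,2]<.0555)];print('wheel z',np.median(q[:,2]))
T=tool(d=d)
q=T[(abs(T[...,0])<.03)&(T[...,1]>-.02)&(T[...,1]<.02)&(T[...,2]>.01)&(T[...,2]<.05)];h=np.histogram(q[:,2],np.arange(.01,.05,.001));print('bar',dict(zip((h[1][:-1]*1000).round().astype(int).tolist(),h[0].tolist())))
b=q[(q[:,2]>.012)&(q[:,2]<.032)];r=cv2.minAreaRect(b[:,:2].astype('float32')*1000);print(r)
save('w14.png',np.hstack([cv2.resize(p[100:300,150:370],(480,436)),cv2.resize(p[60:150,200:320],(320,436))*0+0]) if 0 else np.ascontiguousarray(cv2.resize(p[60:290,130:390],(678,600),interpolation=cv2.INTER_CUBIC)))
E
```

```text
18.95 [0.45394425 0.21915072 0.23449764] [-1.79780152e+02  1.05648816e-01 -9.28386199e+01] [ 0.5443471   0.193862   -1.89392864] 0.6635827056181554
0.048 9 [0.5018 0.2136 0.049 ] [0.4733 0.193 ] [0.5096 0.2401]
0.05 616 [0.4775 0.2174 0.0515] [0.4376 0.183 ] [0.5089 0.2534]
0.052 1692 [0.4753 0.2181 0.0528] [0.438  0.1832] [0.509  0.2531]
0.054 67 [0.4742 0.2141 0.0546] [0.443  0.1874] [0.5045 0.2472]
0.056 161 [0.4785 0.2184 0.0575] [0.449  0.1974] [0.4963 0.2384]
0.058 395 [0.48   0.2172 0.0587] [0.448  0.1964] [0.4965 0.2391]
0.06 69 [0.4608 0.219  0.0611] [0.4468 0.1988] [0.4867 0.2349]
0.062 101 [0.4556 0.2188 0.0628] [0.4462 0.2044] [0.4848 0.2345]
0.064 7 [0.4784 0.2214 0.0652] [0.451  0.2118] [0.4844 0.2311]
0.066 7 [0.483  0.2172 0.067 ] [0.48   0.2089] [0.4846 0.2251]
0.068 15 [0.4782 0.2143 0.0694] [0.4659 0.2072] [0.4848 0.2272]
0.07 53 [0.4767 0.2195 0.0711] [0.4637 0.2073] [0.4843 0.2286]
0.072 60 [0.4758 0.2168 0.0729] [0.4641 0.2083] [0.4835 0.2276]
0.074 46 [0.4755 0.2185 0.0751] [0.4657 0.2094] [0.482  0.2265]
0.076 41 [0.475  0.218  0.0769] [0.466  0.2104] [0.4822 0.2255]
0.078 71 [0.4746 0.2177 0.0793] [0.4677 0.2114] [0.4809 0.2243]
0.08 81 [0.4737 0.2179 0.0806] [0.4679 0.2124] [0.479  0.2242]
ring plane [-0.00488891 -0.00507716  0.05840515]
wheel z 0.05248074542333578
bar {10: 36, 11: 32, 12: 30, 13: 36, 14: 73, 15: 218, 16: 132, 17: 47, 18: 37, 19: 63, 20: 351, 21: 525, 22: 135, 23: 82, 24: 57, 25: 35, 26: 51, 27: 26, 28: 7, 29: 5, 30: 6, 31: 7, 32: 6, 33: 4, 34: 4, 35: 0, 36: 0, 37: 0, 38: 0, 39: 5, 40: 10, 41: 8, 42: 8, 43: 13, 44: 13, 45: 12, 46: 15, 47: 13, 48: 12}
((-0.5916500091552734, -0.27202415466308594), (47.916622161865234, 16.350364685058594), 0.7761180400848389)
```

View pics/w14.png

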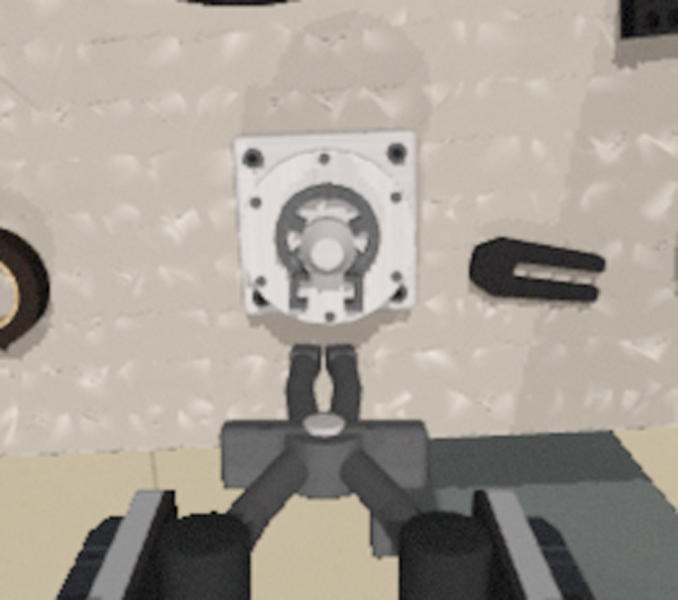

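The ring is in the groove at crop (327,240), flat to within 0.01 rad. The wheel top is at 0.0525, about 1.8 mm below free, and the pliers are free. Checking how far the ring has closed before moving on.

```bash
python3 - <<'E'
from h import *
for n,x,y,zb in(('w2',.487,-.212,.024),('w9',.487,-.212,.024),('w14',.4737,.218,.0525)):
    f=np.load(n+'.npz');P=pts(f['d'],(f['K'],f['R'],f['o']))
    m=(P[...,2]>zb+.0075)&(P[...,2]<zb+.012)&(P[...,0]<x-.008)&(P[...,0]>x-.035)&(abs(P[...,1]-y)<.04)
    q=P[m];l=q[q[:,1]>y];r=q[q[:,1]<y];print(n,len(l),len(r),l.mean(0).round(4),r.mean(0).round(4),'span',(l.mean(0)-r.mean(0))[1].round(4),np.ptp(q[:,1]).round(4),'inner gap',(l[:,1].min()-r[:,1].max()).round(4))
E
```

```text
w2 93 104 [ 0.4706 -0.1996  0.0335] [ 0.4697 -0.2199  0.0333] span 0.0203 0.0264 inner gap 0.011
w9 51 64 [ 0.4743 -0.1917  0.0334] [ 0.4737 -0.231   0.0336] span 0.0393 0.0491 inner gap 0.0263
w14 74 76 [0.4552 0.2312 0.0623] [0.4538 0.2075 0.0622] span 0.0237 0.0301 inner gap 0.014
```

The lug span is 23.7 mm, against 20.3 closed and 39.3 spread. That is about 0.045 rad a half, under 0.08. Returning the pliers to the stand.

Request:
servo_tool --pt "2 -20 0 0 0 0 -0.32" --pt "6 -60 0 0 0 0.1 -0.32" --pt "12 -100 0 0 0 0.2 -0.32" --pt "18 -140 0 0 0 0.28 -0.32" --pt "23 -180 0 0 0 0.28 -0.32" --pt "25 -208 0 0 0 0.28 -0.32" --pt "25 -208.4 0 0 0 0.28 -0.32" --pt "25 -208.4 0 0 0 0.28 -0.32"

```text
t: 19.8
eef_pos: [0.4776, 0.0104, 0.2324]
tcp_rot: [180.0, 0.2, -76.9]
contact_force: [0.8, 0.1, -2.4]
grip_width: 0.659
```

```bash
python3 - <<'E'
from h import *
s=robot.state();print(s["t"],s["eef_pos"],s["tcp_rot"],s["contact_force"],s["grip_width"])
p,d,c=cap('wrist');P=pts(d,c)
m=(abs(P[...,2]-.082)<.003)&(abs(P[...,0]-.478)<.05)&(abs(P[...,1]-.01)<.06);q=P[m]
print('stand',len(q),cv2.minAreaRect(q[:,:2].astype('float32')),q.max(0),q.min(0))
z=s["eef_pos"][2]-.0208
m=(abs(P[...,2]-z)<.002)&(abs(P[...,0]-.478)<.04)&(abs(P[...,1]-.01)<.05);q=P[m];print('bar',z,len(q),cv2.minAreaRect(q[:,:2].astype('float32')))
for zz in(150,160,170,180,190):
    q=P[(abs(P[...,2]-zz/1000)<.004)&(abs(P[...,0]-.478)<.04)&(abs(P[...,1]-.01)<.05)]
    if len(q):print(zz,len(q),q.mean(0).round(4),q.max(0).round(4)[:2],q.min(0).round(4)[:2])
E
```

```text
19.8 [0.47762836 0.01040285 0.23239514] [ 1.79980541e+02  1.66577588e-01 -7.69071763e+01] [ 0.77734301  0.13712947 -2.44741425] 0.659031639334224
stand 2451 ((0.4783865511417389, 0.010701518505811691), (0.05025002360343933, 0.06585615128278732), 13.506779670715332) [0.50913564 0.04754896 0.08439575] [ 0.44695664 -0.02604818  0.07902409]
bar 0.2115951388958362 1066 ((0.47785529494285583, 0.011048739776015282), (0.01622905768454075, 0.047802336513996124), 13.06768798828125)
150 74 [0.4798 0.0116 0.1497] [0.4824 0.0209] [0.4761 0.0017]
160 81 [0.4798 0.0114 0.1599] [0.4826 0.0216] [0.4754 0.0014]
170 90 [0.4799 0.0116 0.17  ] [0.4826 0.0215] [0.4752 0.0007]
180 92 [0.4801 0.012  0.1802] [0.4827 0.0206] [0.4764 0.002 ]
190 77 [0.4804 0.0118 0.1889] [0.4825 0.02  ] [0.4756 0.0024]
```

Bar (0.4779, 0.0110) at 13.1° and stand (0.4784, 0.0107) at 13.5° are aligned. Lowering.

Request:
servo_tool --pt "0.5 -0.2 -30 0 0 0 -0.32" --pt "0.5 -0.2 -60 0 0 0 -0.32" --pt "0.5 -0.2 -85 0 0 0 -0.32" --pt "0.5 -0.2 -105 0 0 0 -0.32" --pt "0.5 -0.2 -115 0 0 0 -0.32" --pt "0.5 -0.2 -119 0 0 0 -0.32" --pt "0.5 -0.2 -119 0 0 0 -0.32"

```text
t: 20.55
eef_pos: [0.4782, 0.0115, 0.1136]
tcp_rot: [180.0, 0.2, -76.8]
contact_force: [-0.7, 0.2, -2.1]
grip_width: 0.657
```

Request:
servo_tool --pt "0 0 -1.5 0 0 0 -0.32" --pt "0 0 -2 0 0 0 -0.32" --pt "0 0 -2 0 0 0 -0.32"

```text
t: 20.85
eef_pos: [0.4787, 0.0114, 0.1122]
tcp_rot: [-179.9, 0.2, -76.8]
contact_force: [0.3, -0.4, -1.7]
grip_width: 0.659
```

Request:
servo_tool --pt "0 0 -1.5 0 0 0 -0.32" --pt "0 0 -2.5 0 0 0 -0.32" --pt "0 0 -2.5 0 0 0 -0.32"

```text
t: 21.15
eef_pos: [0.4791, 0.0114, 0.1105]
tcp_rot: [-179.9, 0.1, -76.8]
contact_force: [-0.2, 0.1, 3.8]
grip_width: 0.661
```

Request:
servo_tool --pt "0 0 0 0 0 0 -0.4" --pt "0 0 0 0 0 0 -0.5" --pt "0 0 0 0 0 0 -0.8" --pt "0 0 0 0 0 0 -1" --pt "0 0 0 0 0 0 -1" --pt "0 0 0 0 0 0 -1"

```text
t: 21.75
eef_pos: [0.4791, 0.0114, 0.1104]
tcp_rot: [-179.9, 0.1, -76.8]
contact_force: [0.3, 0.1, 0.5]
grip_width: 1.0
```

Request:
servo_tool --pt "0 0 15 0 0 0 -1" --pt "0 0 40 0 0 0 -1" --pt "0 0 80 0 0 0 -1" --pt "0 0 120 0 0 0 -1" --pt "0 0 150 0 0 0 -1" --pt "0 0 150 0 0 0 -1" --pt "0 0 150 0 0 0 -1"

```text
t: 22.45
eef_pos: [0.4792, 0.0114, 0.2608]
tcp_rot: [-179.8, 0.1, -76.8]
contact_force: [-0.5, 1.5, -0.8]
grip_width: 1.003
```

```bash
python3 - <<'E'
from h import *
s=robot.state();print(s["t"],s["eef_pos"],s["contact_force"],s["grip_width"])
p,d,c=cap('wrist');P=pts(d,c)
for q in lugs(P,.478,.011,.139,.16): print('grip',*q)
m=(P[...,2]>.087)&(P[...,2]<.093)&(abs(P[...,0]-.478)<.03)&(abs(P[...,1]-.011)<.035);q=P[m];print('bar',np.median(q[:,2]),cv2.minAreaRect(q[:,:2].astype('float32')))
m=(abs(P[...,2]-.082)<.003)&(abs(P[...,0]-.478)<.05)&(abs(P[...,1]-.01)<.06);q=P[m];print('stand',np.median(q[:,2]),cv2.minAreaRect(q[:,:2].astype('float32')))
m=(abs(P[...,0]-.475)<.06)&(abs(P[...,1]-.218)<.05)
q=P[m&(P[...,2]>.050)&(P[...,2]<.0555)];print('wheel',len(q),np.median(q[:,2]) if len(q) else 0)
# bystander check: compare top pictures
f=np.load('top.npz');p2,d2,c2=cap('top');g=cv2.absdiff(f['p'],p2).max(2)>50
n,l,st,ce=cv2.connectedComponentsWithStats(g.astype('uint8'))
print([(st[i].tolist()) for i in range(1,n) if st[i,4]>15])
E
```

```text
22.45 [0.4791628  0.01136522 0.26079047] [-0.45827452  1.53650334 -0.76596235] 1.0025907718345073
grip [223 175  17  26 408] [0.4749 0.0324 0.1436] [0.4625 0.0233 0.1392] [0.4861 0.0416 0.1466]
grip [270 175  17  26 407] [ 0.4844 -0.0083  0.1436] [ 0.4717 -0.0178  0.139 ] [0.4956 0.0005 0.1466]
bar 0.08937076835561186 ((0.478595495223999, 0.011986473575234413), (0.016843896359205246, 0.04752889648079872), 12.465792655944824)
stand 0.08139798444102775 ((0.478066086769104, 0.010673414915800095), (0.049666211009025574, 0.06592204421758652), 13.351458549499512)
wheel 2082 0.05255374070692839
[[225, 167, 63, 54, 1575], [193, 219, 13, 16, 95], [224, 230, 9, 10, 68], [220, 245, 13, 20, 140], [268, 250, 12, 19, 108], [220, 271, 37, 25, 70], [258, 278, 11, 11, 24], [167, 287, 244, 97, 5169], [250, 297, 18, 30, 323], [218, 298, 5, 23, 36], [504, 313, 8, 7, 27], [395, 314, 117, 39, 1448], [446, 341, 17, 3, 24], [286, 352, 13, 32, 179], [283, 356, 5, 10, 22], [141, 364, 25, 7, 82], [244, 368, 29, 16, 288], [479, 374, 12, 10, 82]]
```

```bash
python3 -c "
from station import robot
print(robot.job_done())"
```

```text
the job is handed in; nothing more can be done
None
```

The ring is in the spindle groove and holding the wheel down. The pliers are back in their stand, and I handed the job in at about 22.5 s of the 56 s allowed. No verdict was reported.

**Last checks:**
- **Ring:** flat to about 0.01 rad, with its origin about 2.5 mm off the spindle axis (limit 5 mm). The lug span is 23.7 mm against 20.3 mm fully closed, so each half stands open about 0.045 rad (limit 0.08). This was measured before the pliers went back; afterwards I only rechecked the wheel.
- **Wheel:** its top is about 1.8 mm below the free height, also after the pliers were withdrawn and put back.
- **Force on the wheel:** the highest reading between steps was about 11 N (limit 20 N).
- **Pliers:** the cross-bar lies flat on the stand, within about 1.5 mm of its middle and 1° of its direction. The gripper is open and clear.

**What went wrong or disagreed:**
- **First grasp:** it missed because, by the depth images, the fingertips stood some 27–30 mm farther back than the text says. I regripped about 30 mm lower and it held.
- **Bystanders:** the top-view comparison meant to check them showed only differences I could not assign, with the arm standing in a different place. I never planned a path through any of them and saw no unexpected contact force, but their positions were not confirmed at the end.

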